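# Clear and scrub the filling tubes

## Task

With the wooden pusher, push every stuck blue bung down through its steel filling tube so that it drops out of the lower end into the tub below, and put the pusher back in the tool caddy. Then take the tube brush and scrub all three tubes, bunged or not, in hygiene order green, yellow, red: in each, brush right down to the lower end, back up to the mouth and right down again, and finally stand the brush back in the caddy beside the pusher. Touch the bungs with nothing but the pusher and leave the carton, bottle and tin alone.

Things in the scene. Friction and masses are not known exactly. Their poses are not given: they have to be found in the camera images.
- green_mouth (a point): centre of the upper mouth of the steel filling tube with two green bands: fixed upright sleeve, open at both ends, 43 mm bore, 51 mm outside (55 over the bands), 90 mm long, mouth 170 mm and lower end 80 mm above the bench; z axis up. Two small sprung catches inside, 40 mm below the mouth, leave 37 mm between them and hold a bung; they give way outward by up to 6 mm
- stand_green: fixed stand of the green tube, origin on the bench under the tube's axis: a white catch tub 94 mm square, 50 mm high with 5 mm walls and floor right under the tube, and two steel posts 140 mm high, 52 mm from the axis along the stand's -x, 34 mm either side
- yellow_mouth (a point): centre of the upper mouth of the steel filling tube with two yellow bands: fixed upright sleeve, open at both ends, 43 mm bore, 51 mm outside (55 over the bands), 90 mm long, mouth 170 mm and lower end 80 mm above the bench; z axis up. Two small sprung catches inside, 40 mm below the mouth, leave 37 mm between them and hold a bung; they give way outward by up to 6 mm
- stand_yellow: fixed stand of the yellow tube, origin on the bench under the tube's axis: a white catch tub 94 mm square, 50 mm high with 5 mm walls and floor right under the tube, and two steel posts 140 mm high, 52 mm from the axis along the stand's -x, 34 mm either side
- red_mouth (a point): centre of the upper mouth of the steel filling tube with two red bands: fixed upright sleeve, open at both ends, 43 mm bore, 51 mm outside (55 over the bands), 90 mm long, mouth 170 mm and lower end 80 mm above the bench; z axis up. Two small sprung catches inside, 40 mm below the mouth, leave 37 mm between them and hold a bung; they give way outward by up to 6 mm
- stand_red: fixed stand of the red tube, origin on the bench under the tube's axis: a white catch tub 94 mm square, 50 mm high with 5 mm walls and floor right under the tube, and two steel posts 140 mm high, 52 mm from the axis along the stand's -x, 34 mm either side
- bung_green_mid (a point): centre of the blue plastic bung stuck in the green tube, when there is one: 40 mm diameter, 40 mm high, tapering to 33 mm over its lowest 12 mm, its top about 6 mm below the tube's mouth at the start. It takes about 8 to 25 N to push down past the catches, until its top is about 50 mm below the mouth; then it drops into the tub
- bung_yellow_mid (a point): centre of the blue plastic bung stuck in the yellow tube, when there is one: 40 mm diameter, 40 mm high, tapering to 33 mm over its lowest 12 mm, its top about 6 mm below the tube's mouth at the start. It takes about 8 to 25 N to push down past the catches, until its top is about 50 mm below the mouth; then it drops into the tub
- bung_red_mid (a point): centre of the blue plastic bung stuck in the red tube, when there is one: 40 mm diameter, 40 mm high, tapering to 33 mm over its lowest 12 mm, its top about 6 mm below the tube's mouth at the start. It takes about 8 to 25 N to push down past the catches, until its top is about 50 mm below the mouth; then it drops into the tub
- pusher_grip (a point): point in the handle of the wooden pusher (a plain 30 mm dowel, light wood below, dark wood handle), to grip it at. Stands upright, z axis up; round handle 28 mm thick reaching from 27.5 mm below this point to 22.5 mm above; 50 mm guard disc (wider than a tube's bore) below, its underside 32.5 mm below this point with 100 mm of tool below it; length 155 mm. About 150 g
- pusher_tip (a point): middle of the flat lower end of the pusher, 132.5 mm below the grip point along the tool's axis
- brush_grip (a point): point in the handle of the tube brush (white and blue bristle head 36 mm thick and 50 mm long, a little rounded at its tip, on a 12 mm steel stem, blue handle), to grip it at. Stands upright, z axis up; round handle 28 mm thick reaching from 27.5 mm below this point to 22.5 mm above; 50 mm guard disc (wider than a tube's bore) below, its underside 32.5 mm below this point with 100 mm of tool below it; length 155 mm. About 130 g
- brush_tip (a point): middle of the flat lower end of the brush, 132.5 mm below the grip point along the tool's axis
- caddy: loose steel tool caddy that the two tools stand in, about 0.95 kg: base plate 160 x 90 x 5 mm, body 140 x 56 mm, 70 mm high, with two square wells. Origin at the centre of its underside, x along its length, z up
- well_a (a point): centre of the floor of a well of the caddy, +42 mm along the caddy's x from its centre and 5 mm above its underside: 46 mm square, 65 mm deep, open upward. Either well takes either tool, one tool each
- well_b (a point): centre of the floor of a well of the caddy, -42 mm along the caddy's x from its centre and 5 mm above its underside: 46 mm square, 65 mm deep, open upward. Either well takes either tool, one tool each
- carton: bystander: cardboard box 130 x 100 x 110 mm, origin under its centre
- bottle: bystander: green glass bottle 66 mm thick, 190 mm high, origin under its centre
- spice_tin: bystander: tin 80 mm thick, 110 mm high, origin under its centre
There are look-alikes about, which are no part of the job. Of the things that look like the part that bears brush_grip, the largest one is meant.

How it is judged:
By the outcome, as a careful person would: the job done as asked, in the order asked, and still so for the second after the job is handed in, with the robot touching nothing.
Of bung_green, bung_yellow, bung_red only 2 to 3 are there at a start; the rules pass over those that are not, and their reading is None.
At some moment in a run one of caddy may be knocked a few centimetres aside while the robot is not near it.
It also fails if it takes over 210 s, if anything falls off the work surface, if the arm or the gripper's body presses on something with over 40 N, if the wrist force passes 120 N, or if a joint passes its speed limit or range.

## Robot

A 6-joint arm with a two-finger parallel gripper is mounted at the origin on the work surface. World frame = base frame: x ahead of the robot, y to its left, z up, the work surface at z = 0. Lengths are in m, angles in rad, forces in N, time in s.
With the tool pointing down it reaches from about 0.35 to 0.775 m from the base axis. Payload 5.5 kg.
Tool frame: the origin (TCP) lies between the finger pads; the fingertips stand env.nose_length ahead of it and the grasp point (between the pads) lies 8 mm behind it (env.nose_length is the distance from the TCP to the fingertips, in m); z points along the fingers, y is the direction in which the jaws open and shut (so a half turn about z gives the same grasp; the last joint's range is limited). The gripper opens to 85 mm and grips with 20 to 120 N. Pads are 22 mm wide; open, the fingers measure 114 mm over their backs; the gripper's body (76 mm by 85 mm) begins 54 mm behind the grasp point. The pads swing forward as they close: fully open they stand 13 mm farther back than shut.
Start: joints at [1.065, 0.313, 0.046, 1.304, 0, 1.431], TCP at [0.206, 0.537, 0.242] pointing down, gripper open.
Joint ranges: [-2.76, 2.76], [-0.86, 1.69], [-1.03, 1.26], [-2.2, 2.34], [-1.47, 1.5], [-3.14, 3.14]. Speed limits (rad/s): [2.57, 2.57, 3.14, 3.14, 3.14, 3.14].

## Interface

Orientations are given as a unit quaternion [w, x, y, z].
In Python, from workcell import env gives the robot as it stands. The module is installed in compiled form; this text tells all that it offers.
- The arm moves only by the shell command python3 -m creep 'ROWS' [FORCE]. ROWS is a JSON object of lists of equal length, an entry for each row: "hand": the finger opening in mm, from 0 to 85.4; "delta_pos": the shift along the tool's x, y, z scaled (see below), a list of three; "turn": the turn about the tool's z scaled (see below). In form: {"hand": [hand, ...], "delta_pos": [[dx, dy, dz], ...], "turn": [turn, ...]}. A call has exactly 5 rows; each row shifts and turns the commanded pose from where the row before left it, along the tool's axes as they then stand; what a row does not reach is not made up. The controller multiplies each number of a shift by 0.8 m and each number of a turn by 5 degrees. A row lasts 1/12 s, in which the tool goes at most 41.7 mm and 7.16 degrees, less where a joint would pass 70% of its speed; a pose out of reach is approached as far as the arm can. A call with a number of a shift or a turn outside -1 to 1 is refused whole. A call with a gripper value outside its range is refused whole. The fingers move at their own pace and stop on an object; FORCE is the grip in N (left out, the last holds). Time passes only in rows, so rows that do not move let the fingers close, or fill a call up. It gives the time, the measured TCP pose, the force and the opening at its end, in the units of the state.
- env.get_state(): the state, without advancing time (a new reading comes with each control period).
- env.read_camera(name): name is "scene" or "top"; returns a dict with "pixels" (480x640x3 uint8, red, green, blue), "depth" (480x640 float32, m along the optical axis (not along the pixel's ray), 0 where there is no reading), "fx", "fy", "cx", "cy" (pixels), "origin" and "orientation" of the camera in the world. Camera axes: x right, y down, z forward; pixel columns grow to the right and rows downward; lengths in m; the calibration is good to about 2 mm. A picture is of the moment at which its call begins.
- env.hand_in(): hands the job in, once; it reports no verdict.
Trained networks look in the newest picture that a camera, given by its name, has taken for a name from the list of things; names that differ only in an ending like _2 or _b are one class to them, and where a whole thing is asked for, a point or a joint stands for the part that bears it (a point fixed in the world has none). Each returns a list of dicts, best first, with "score" (0 to 1); they miss things now and then, are a little off and sometimes report something else, mostly with a low value. They report only what shows in the picture. A call takes as long as a camera call. They do not tell look-alikes from the thing itself.
- env.find_in(camera, target): "location" ([row, column] in pixels, amid what is visible of it).
- env.pinpoint(camera, target): "location" ([row, column] in pixels: a listed point, or the origin of a listed thing).
The state is a dict: "clock": time; "joint_pos": joint angles; "qvel": joint speeds; "tau": joint torques, N m; "tcp_pos": TCP position; "orientation": TCP orientation; "wrist_force": force on the tool from outside, world axes, zero at the start; "ft_torque": the same for the moment, N m; "finger_gap": finger opening in m.
Only numpy, scipy, OpenCV 4.12 (cv2) and the standard library are available. Lean on these libraries where they do the work, as an engineer would, in place of code of your own. Each camera call takes 0.05 s, during which the arm holds its last target.

## Working session

There is one attempt and no reset: what is moved stays moved. The work goes in short steps, Python scripts to look and compute and a shell command to move; the robot and the scene stay as the last step left them, time stands still between calls to the robot, and variables do not carry over. Pictures are saved under pics/ and viewed, and the job is handed in when it is done.

```bash
mkdir -p pics
cat > h.py <<'E'
import numpy as np,cv2
from workcell import env
from scipy.spatial.transform import Rotation as R
def q2R(q): return R.from_quat([q[1],q[2],q[3],q[0]]).as_matrix()
def cam(name,save=None):
    c=env.read_camera(name)
    if save: cv2.imwrite('pics/'+save,c['pixels'][:,:,::-1])
    return c
def w(c,r,col,d=None):
    if d is None: d=c['depth'][int(r),int(col)]
    p=np.array([(col-c['cx'])/c['fx']*d,(r-c['cy'])/c['fy']*d,d])
    return q2R(c['orientation'])@p+np.array(c['origin'])
def ray_z(c,r,col,z):
    v=q2R(c['orientation'])@np.array([(col-c['cx'])/c['fx'],(r-c['cy'])/c['fy'],1.]); o=np.array(c['origin'])
    return o+v*(z-o[2])/v[2]
def st():
    s=env.get_state(); 
    Rm=q2R(s['orientation']); print('t',round(s['clock'],2),'tcp',np.round(s['tcp_pos'],4),'R',np.round(Rm.flatten(),3),'F',np.round(s['wrist_force'],1),'gap',round(s['finger_gap'],4)); return s,Rm
def togo(p):
    s,Rm=st(); d=Rm.T@(np.array(p)-s['tcp_pos']); print('delta mm tool',np.round(d*1000,1),'scaled',np.round(d/0.8,4))
E
python3 - <<'E'
from h import *
s,_=st(); print(env.nose_length, np.round(s['joint_pos'],3))
for n in ('scene','top'):
    c=cam(n,n+'0.png'); print(n,c['origin'],c['orientation'],c['fx'],c['cx'],c['cy'])
    for t,z in [('green_mouth',.17),('yellow_mouth',.17),('red_mouth',.17),('bung_green_mid',.144),('bung_yellow_mid',.144),('bung_red_mid',.144),('pusher_grip',.1375),('brush_grip',.1375),('caddy',0),('well_a',.005),('carton',0),('bottle',0),('spice_tin',0)]:
        for r in env.pinpoint(n,t)[:4]:
            l=r['location']; print(t,round(r['score'],2),np.round(l),np.round(ray_z(c,l[0],l[1],z),4))
E
```

```text
t 0.0 tcp [0.2054 0.5365 0.2414] R [-0.934  0.358 -0.001  0.358  0.934 -0.002  0.    -0.002 -1.   ] F [ 0.2 -0.8 -1.2] gap 0.0851
0.011 [1.065 0.314 0.045 1.304 0.    1.431]
scene [1.28546181 0.02868287 0.80221925] [-0.27255795  0.62370345  0.67208909 -0.29155176] 462.3683712510086 323.8324018387451 228.72924336537616
green_mouth 0.97 [198. 334.] [ 0.5092 -0.0045  0.17  ]
yellow_mouth 0.66 [222. 399.] [0.5751 0.1318 0.17  ]
yellow_mouth 0.49 [273. 388.] [0.7169 0.1055 0.17  ]
red_mouth 0.61 [202. 267.] [ 0.5344 -0.1471  0.17  ]
red_mouth 0.54 [195. 201.] [ 0.5212 -0.2944  0.17  ]
bung_green_mid 0.64 [203. 267.] [ 0.5056 -0.1536  0.144 ]
bung_yellow_mid 0.62 [228. 402.] [0.5662 0.1405 0.144 ]
bung_red_mid 0.49 [211. 267.] [ 0.5335 -0.1483  0.144 ]
pusher_grip 0.89 [175. 212.] [ 0.4044 -0.3032  0.1375]
brush_grip 0.73 [236. 177.] [ 0.6186 -0.3241  0.1375]
brush_grip 0.68 [220. 157.] [ 0.5726 -0.3821  0.1375]
brush_grip 0.36 [209. 265.] [ 0.5191 -0.1566  0.1375]
caddy 0.81 [227. 215.] [ 0.4415 -0.3106 -0.    ]
caddy 0.71 [198. 200.] [ 0.3295 -0.3786  0.    ]
caddy 0.27 [173. 214.] [ 0.2
[... 748 characters left out ...]
[276. 458.] [ 0.4968 -0.3046  0.144 ]
pusher_grip 0.78 [324. 455.] [ 0.4093 -0.2957  0.1375]
brush_grip 0.78 [279. 459.] [ 0.4933 -0.3065  0.1375]
brush_grip 0.73 [236. 468.] [ 0.5768 -0.3289  0.1375]
brush_grip 0.65 [266. 507.] [ 0.5186 -0.3993  0.1375]
brush_grip 0.25 [231. 222.] [0.5843 0.142  0.1375]
caddy 0.52 [266. 367.] [ 0.5428 -0.1481  0.    ]
caddy 0.15 [254. 377.] [ 0.5671 -0.1699  0.    ]
well_a 0.87 [287. 442.] [ 0.4969 -0.3031  0.005 ]
well_a 0.86 [332. 441.] [ 0.4024 -0.2967  0.005 ]
carton 0.88 [274. 156.] [0.5226 0.3005 0.    ]
carton 0.19 [290. 442.] [ 0.4909 -0.3043  0.    ]
bottle 0.63 [188. 178.] [0.713  0.2624 0.    ]
spice_tin 0.74 [184. 423.] [ 0.7253 -0.2735  0.    ]
```

View pics/scene0.png

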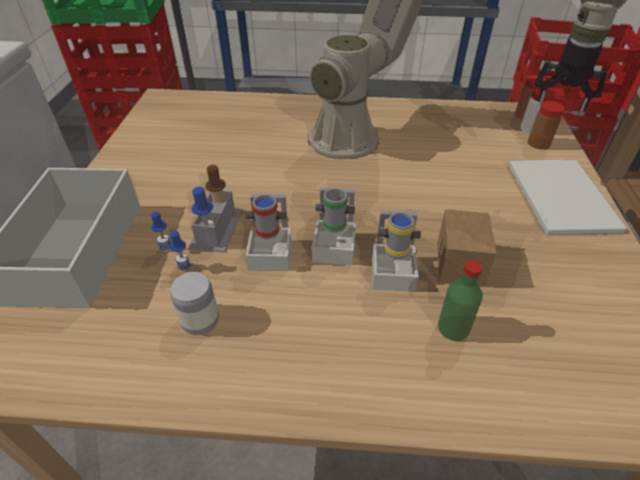

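View pics/top0.png

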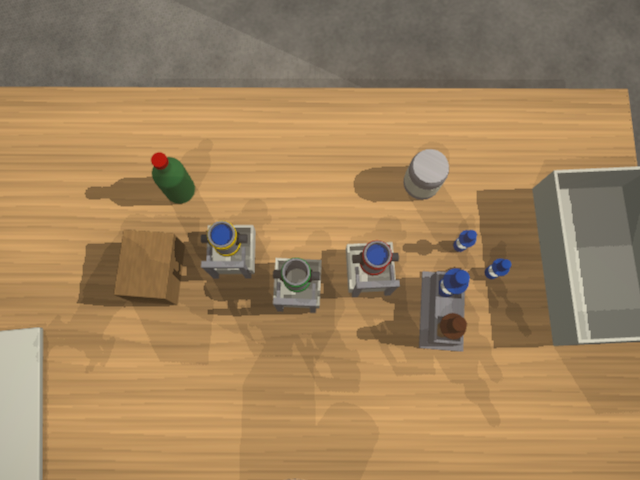

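The green tube is empty. There are blue bungs in yellow (top picture ~[235,222]) and red ([255,376]). The caddy at ~[310,442] holds the large brush at [282,455] (top) and the pusher at [325,454]. The two small brushes at [240,466] and [268,499] are look-alikes. Next I'll refine the positions with depth.

```bash
cat >> h.py <<'E'
def cloud(c):
    d=c['depth']; r,k=np.mgrid[0:480,0:640]
    P=np.stack([(k-c['cx'])/c['fx']*d,(r-c['cy'])/c['fy']*d,d],-1)
    P=P@q2R(c['orientation']).T+np.array(c['origin']); P[d<=0]=np.nan
    return P
def circ(xy):
    A=np.c_[2*xy,np.ones(len(xy))]; s=np.linalg.lstsq(A,(xy**2).sum(1),rcond=None)[0]
    return s[:2],np.sqrt(s[2]+s[0]**2+s[1]**2)
def sel(P,xy,rad,z0,z1):
    m=(np.hypot(P[...,0]-xy[0],P[...,1]-xy[1])<rad)&(P[...,2]>z0)&(P[...,2]<z1); return P[m],m
E
python3 - <<'E'
from h import *
for n in ('top','scene'):
    c=cam(n);P=cloud(c)
    for nm,xy in dict(green=(.503,-.006),yellow=(.574,.135),red=(.536,-.146)).items():
        q,m=sel(P,xy,.034,.162,.18)
        if len(q)<8: print(nm,len(q)); continue
        h=cv2.convexHull(q[:,:2].astype(np.float32))[:,0]; (cc,rr)=cv2.minEnclosingCircle(h)
        print(n,nm,len(q),'z',np.round(np.median(q[:,2]),4),'mean',np.round(q[:,:2].mean(0),4),'circ',np.round(cc,4),round(rr,4),'fit',circ(q[:,:2]))
    for nm,xy in dict(pusher=(.405,-.30),brush=(.493,-.306)).items():
        q,m=sel(P,xy,.04,.150,.17)
        if len(q)<4: print(nm,len(q)); continue
        (cc,rr)=cv2.minEnclosingCircle(q[:,:2].astype(np.float32))
        print(n,nm,len(q),'z',np.median(q[:,2]),q[:,:2].mean(0),cc,rr)
    q,m=sel(P,(.45,-.30),.12,.06,.08); 
    rect=cv2.minAreaRect(q[:,:2].astype(np.float32)); print('caddy body',len(q),np.median(q[:,2]),rect)
    q,m=sel(P,(.45,-.30),.12,.002,.012);print('base',len(q),cv2.minAreaRect(q[:,:2].astype(np.float32)))
    cv2.imwrite(f'pics/{n}_z1.png',cv2.resize(c['pixels'][150:300,120:440,::-1] if n=='scene' else c['pixels'][200:360,190:530,::-1],None,fx=2.3,fy=2.3,interpolation=cv2.INTER_CUBIC))
E
```

```text
top green 271 z 0.1677 mean [ 0.4995 -0.0011] circ [ 0.5002 -0.0008] 0.0275 fit (array([ 0.49996921, -0.00101751]), np.float64(0.024182561529656157))
top yellow 520 z 0.1652 mean [0.5702 0.1374] circ [0.5711 0.1374] 0.028 fit (array([0.57030302, 0.13742533]), np.float64(0.020081645890950604))
top red 430 z 0.1657 mean [ 0.5326 -0.1507] circ [ 0.5332 -0.1508] 0.0274 fit (array([ 0.53264874, -0.15076582]), np.float64(0.020719859899662556))
top pusher 196 z 0.15902540493254347 [ 0.40662282 -0.29690941] (0.4068334400653839, -0.29822590947151184) 0.01408996433019638
top brush 187 z 0.15892692539968212 [ 0.49238753 -0.30710539] (0.49322864413261414, -0.30770477652549744) 0.014639835804700851
caddy body 850 0.06912866991470179 ((0.4753322899341583, -0.31135183572769165), (0.16788478195667267, 0.18895438313484192), 40.13327407836914)
base 1840 ((0.44871872663497925, -0.3015197813510895), (0.23313142359256744, 0.2359921932220459), 65.07536315917969)
scene green 247 z 0.1685 mean [ 0.5029 -0.0035] circ [ 0.5012 -0.0036] 0.0272 fit (array([ 0.50145697, -0.00357929]), np.float64(0.02394790520152839))
scene yellow 433 z 0.167 mean [0.5722 0.1354] circ [0.571 0.135] 0.0279 fit (array([0.57263916, 0.13520566]), np.float64(0.02071422640901625))
scene red 395 z 0.1666 mean [ 0.535  -0.1532] circ [ 0.5354 -0.1538] 0.0279 fit (array([ 0.53595397, -0.15309258]), np.float64(0.021086771926711628))
scene pusher 109 z 0.16124262998653027 [ 0.41103941 -0.29962283] (0.40647950768470764, -0.2991371750831604) 0.01617085188627243
scene brush 125 z 0.1613610300420486 [ 0.49690596 -0.30910333] (0.4945014417171478, -0.3097153306007385) 0.0144919753074646
caddy body 641 0.0710503300285702 ((0.4557373821735382, -0.31164413690567017), (0.13895149528980255, 0.20487993955612183), 17.86589241027832)
base 1967 ((0.4605266749858856, -0.3111417591571808), (0.22632361948490143, 0.2112637609243393), 18.68486785888672)
```

View pics/top_z1.png

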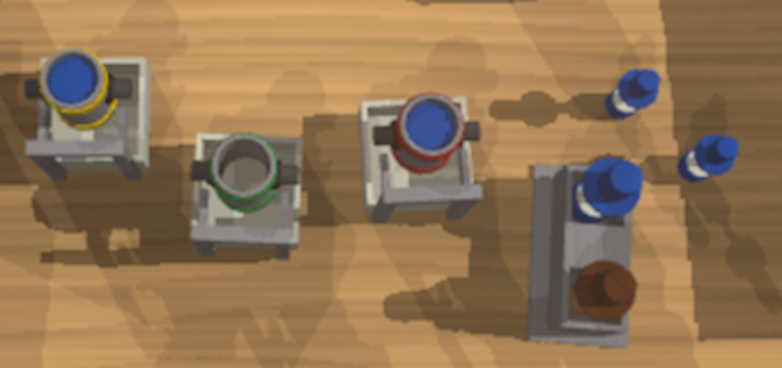

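View pics/scene_z1.png

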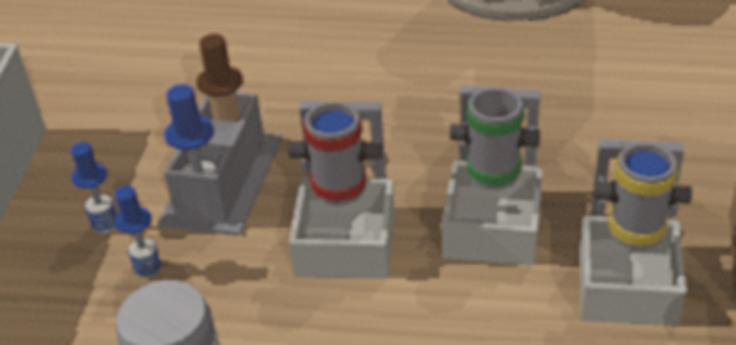

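```bash
python3 -m creep '{"hand":[85,85,85,85,85],"delta_pos":[[0,0,0],[0,0,0],[0,0,0],[0,0,0],[0,0,0]],"turn":[-0.84,-0.84,-0.84,-0.84,-0.84]}' 40
python3 -m creep '{"hand":[85,85,85,85,85],"delta_pos":[[-0.05,-0.05,0],[-0.05,-0.05,0],[-0.05,-0.05,0],[-0.05,-0.05,0],[-0.05,-0.05,0]],"turn":[0,0,0,0,0]}'
python3 -c "from h import *; togo([.407,-.2985,.2])"
```

```text
clock: 1.92
tcp_pos: [0.2057, 0.537, 0.2423]
orientation: [0.0, -0.002, 1.0, 0.0]
wrist_force: [-0.1, -0.8, 0.8]
finger_gap: 0.0848
clock: 2.33
tcp_pos: [0.354, 0.3884, 0.2425]
orientation: [0.0, -0.001, 1.0, 0.0]
wrist_force: [0.5, 1.6, -0.7]
finger_gap: 0.0851
t 2.33 tcp [0.354  0.3884 0.2425] R [-1.    -0.002  0.    -0.002  1.     0.    -0.     0.    -1.   ] F [ 0.5  1.6 -0.7] gap 0.0851
delta mm tool [ -51.9 -687.    42.2] scaled [-0.0649 -0.8588  0.0528]
```

```bash
python3 -m creep '{"hand":[85,85,85,85,85],"delta_pos":[[-0.01,-0.05,0],[-0.01,-0.05,0],[-0.01,-0.05,0],[-0.01,-0.05,0],[-0.01,-0.05,0]],"turn":[0,0,0,0,0]}'
python3 -m creep '{"hand":[85,85,85,85,85],"delta_pos":[[0,-0.05,0],[0,-0.05,0],[0,-0.05,0],[0,-0.05,0],[0,-0.05,0]],"turn":[0,0,0,0,0]}'
python3 -m creep '{"hand":[85,85,85,85,85],"delta_pos":[[0,-0.05,0],[0,-0.05,0],[0,-0.05,0],[0,-0.05,0],[0,-0.05,0]],"turn":[0,0,0,0,0]}'
python3 -c "from h import *; togo([.407,-.2985,.2])"
```

```text
clock: 2.75
tcp_pos: [0.3932, 0.188, 0.2425]
orientation: [0.0, -0.001, 1.0, 0.0]
wrist_force: [0.7, -0.1, 0.4]
finger_gap: 0.0848
clock: 3.17
tcp_pos: [0.393, -0.012, 0.2426]
orientation: [0.001, -0.0, 1.0, -0.0]
wrist_force: [0.4, -0.6, -0.3]
finger_gap: 0.0853
clock: 3.58
tcp_pos: [0.3931, -0.2123, 0.2426]
orientation: [0.0, -0.0, 1.0, -0.0]
wrist_force: [0.9, 0.2, -0.8]
finger_gap: 0.0852
t 3.58 tcp [ 0.3931 -0.2123  0.2426] R [-1.    -0.     0.001 -0.     1.    -0.    -0.001 -0.    -1.   ] F [ 0.9  0.2 -0.8] gap 0.0852
delta mm tool [-13.9 -86.2  42.6] scaled [-0.0174 -0.1077  0.0533]
```

```bash
cat >> h.py <<'E'
def toolpos(guess, save=None):
    out=[]
    for n in ('top','scene'):
        c=cam(n,save and n+save);P=cloud(c)
        q,m=sel(P,guess,.04,.150,.17)
        if len(q)<4: print(n,'none'); continue
        cc,rr=cv2.minEnclosingCircle(q[:,:2].astype(np.float32)); print(n,len(q),np.round(cc,4),round(rr,4),'z',round(float(np.median(q[:,2])),4));
E
python3 - <<'E'
from h import *
toolpos((.407,-.298),'1.png'); toolpos((.494,-.309))
togo([.407,-.2985,.2])
E
```

```text
top none
scene 109 [ 0.4078 -0.3012] 0.0148 z 0.1616
top none
scene 128 [ 0.4941 -0.3103] 0.015 z 0.1613
t 3.78 tcp [ 0.3932 -0.211   0.242 ] R [-1.     0.002 -0.     0.002  1.     0.001  0.     0.001 -1.   ] F [-0.4  0.6 -0.5] gap 0.0853
delta mm tool [-14.  -87.5  42. ] scaled [-0.0176 -0.1094  0.0525]
```

```bash
python3 -m creep '{"hand":[85,85,85,85,85],"delta_pos":[[-0.006,-0.0365,0],[-0.006,-0.0365,0],[-0.0055,-0.0365,0],[0,0,0.03],[0,0,0.03]],"turn":[0,0,0,0,0]}'
python3 -m creep '{"hand":[85,85,85,85,85],"delta_pos":[[0,0,0.03],[0,0,0.03],[0,0,0.02],[0,0,0],[0,0,0]],"turn":[0,0,0,0,0]}'
python3 -c "
from h import *
togo([.407,-.299,.1295]); cam('scene','s2.png'); cam('top','t2.png')"
```

```text
clock: 4.2
tcp_pos: [0.4092, -0.2984, 0.195]
orientation: [0.001, -0.001, 1.0, -0.001]
wrist_force: [-0.6, 0.1, -0.9]
finger_gap: 0.085
clock: 4.62
tcp_pos: [0.4075, -0.2957, 0.13]
orientation: [-0.001, -0.001, 1.0, 0.001]
wrist_force: [-0.2, -0.1, 0.1]
finger_gap: 0.0847
t 4.62 tcp [ 0.4075 -0.2957  0.13  ] R [-1.    -0.003 -0.001 -0.003  1.     0.002  0.001  0.002 -1.   ] F [-0.2 -0.1  0.1] gap 0.0847
delta mm tool [ 0.5 -3.3  0.5] scaled [ 0.0006 -0.0041  0.0006]
```

View pics/s2.png

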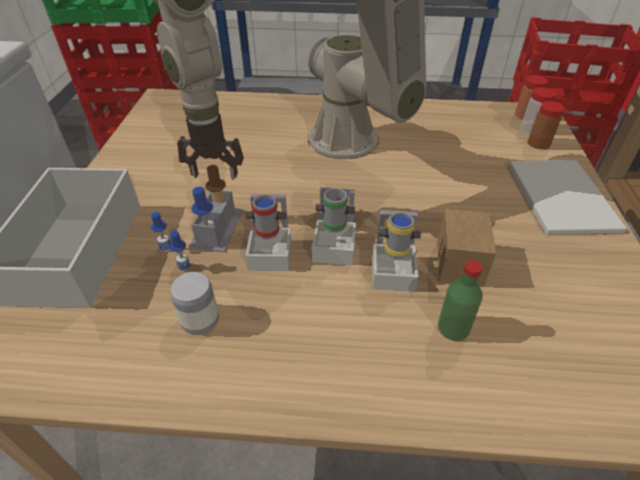

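```bash
python3 -m creep '{"hand":[85,60,40,10,10],"delta_pos":[[0,-0.003,0],[0,0,0],[0,0,0],[0,0,0],[0,0,0]],"turn":[0,0,0,0,0]}' 60
python3 -m creep '{"hand":[10,10,10,10,10],"delta_pos":[[0,0,0],[0,0,0],[0,0,0],[0,0,0],[0,0,0]],"turn":[0,0,0,0,0]}'
python3 -m creep '{"hand":[10,10,10,10,10],"delta_pos":[[0,0,-0.02],[0,0,-0.04],[0,0,-0.04],[0,0,-0.04],[0,0,-0.04]],"turn":[0,0,0,0,0]}'
python3 -c "
from h import *
togo([.534,-.152,.33]); cam('scene','s3.png'); cam('top','t3.png')"
```

```text
clock: 5.13
tcp_pos: [0.4077, -0.3004, 0.1306]
orientation: [0.0, -0.0, 1.0, -0.0]
wrist_force: [-0.3, 0.1, -0.6]
finger_gap: 0.0378
clock: 5.55
tcp_pos: [0.4077, -0.3001, 0.1306]
orientation: [0.0, -0.0, 1.0, 0.0]
wrist_force: [-0.9, 1.5, 5.1]
finger_gap: 0.0266
clock: 5.97
tcp_pos: [0.4071, -0.3, 0.2749]
orientation: [-0.001, -0.0, 1.0, 0.0]
wrist_force: [0.3, 0.1, -2.0]
finger_gap: 0.0266
t 5.97 tcp [ 0.4071 -0.3     0.2749] R [-1.    -0.001 -0.001 -0.001  1.     0.001  0.001  0.001 -1.   ] F [ 0.3  0.1 -2. ] gap 0.0266
delta mm tool [-126.9  147.9  -55.2] scaled [-0.1586  0.1849 -0.069 ]
```

View pics/s3.png

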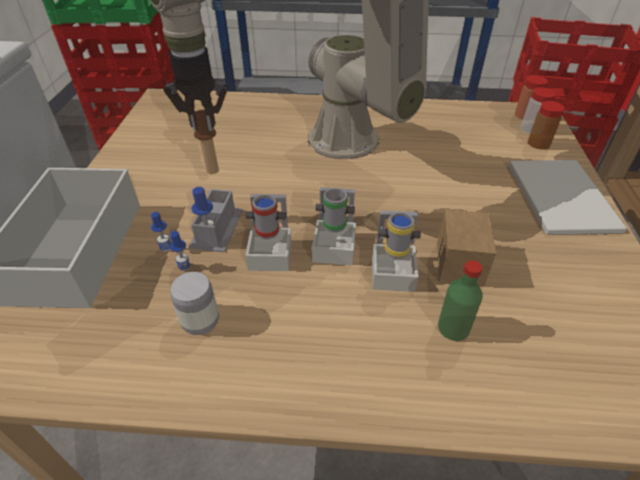

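```bash
python3 -m creep '{"hand":[10,10,10,10,10],"delta_pos":[[0,0,-0.035],[0,0,-0.034],[-0.02,0.024,0],[-0.034,0.04,0],[-0.034,0.04,0]],"turn":[0,0,0,0,0]}'
python3 -m creep '{"hand":[10,10,10,10,10],"delta_pos":[[-0.034,0.039,0],[-0.034,0.039,0],[0,0,0],[0,0,0],[0,0,0]],"turn":[0,0,0,0,0]}'
python3 - <<'E'
from h import *
togo([.534,-.152,.33])
for n in ('top','scene'):
    c=cam(n,n+'4.png');P=cloud(c)
    for z0,z1 in ((.17,.19),(.205,.215),(.215,.225),(.225,.235),(.235,.245)):
        q,m=sel(P,(.534,-.152),.035,z0,z1)
        if len(q): print(n,z0,len(q),'x',np.round([q[:,0].min(),q[:,0].max()],4),'y',np.round([q[:,1].min(),q[:,1].max()],4),'mid y',round((q[:,1].min()+q[:,1].max())/2,4))
    q,m=sel(P,(.534,-.152),.034,.160,.175); cc,rr=cv2.minEnclosingCircle(q[:,:2].astype(np.float32)); print('mouth',cc,rr)
E
```

```text
clock: 6.48
tcp_pos: [0.4778, -0.2176, 0.3284]
orientation: [-0.0, 0.001, 1.0, 0.0]
wrist_force: [0.7, -1.4, -2.3]
finger_gap: 0.027
clock: 6.9
tcp_pos: [0.5315, -0.1548, 0.3279]
orientation: [-0.001, -0.001, 1.0, 0.0]
wrist_force: [-0.1, -0.7, -1.8]
finger_gap: 0.0269
t 6.9 tcp [ 0.5315 -0.1548  0.3279] R [-1.    -0.002 -0.003 -0.002  1.     0.001  0.003  0.001 -1.   ] F [-0.1 -0.7 -1.8] gap 0.0269
delta mm tool [-2.5  2.8 -2.1] scaled [-0.0031  0.0035 -0.0026]
mouth (0.0, 0.0) 0.0
scene 0.17 112 x [0.5084 0.5614] y [-0.1783 -0.129 ] mid y -0.1536
scene 0.205 49 x [0.5251 0.548 ] y [-0.1704 -0.1423] mid y -0.1563
scene 0.215 55 x [0.5313 0.5466] y [-0.1695 -0.1425] mid y -0.156
scene 0.225 59 x [0.5275 0.5466] y [-0.171  -0.1422] mid y -0.1566
scene 0.235 56 x [0.5279 0.5492] y [-0.1715 -0.1423] mid y -0.1569
mouth (0.5346302390098572, -0.15403129160404205) 0.02812344767153263
```

View pics/scene4.png

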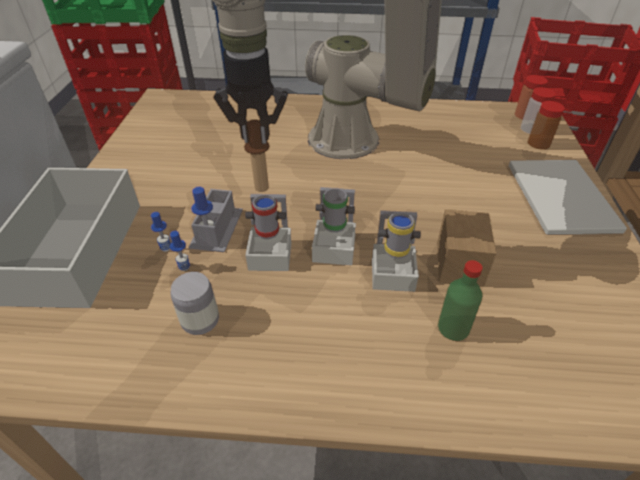

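View pics/top4.png

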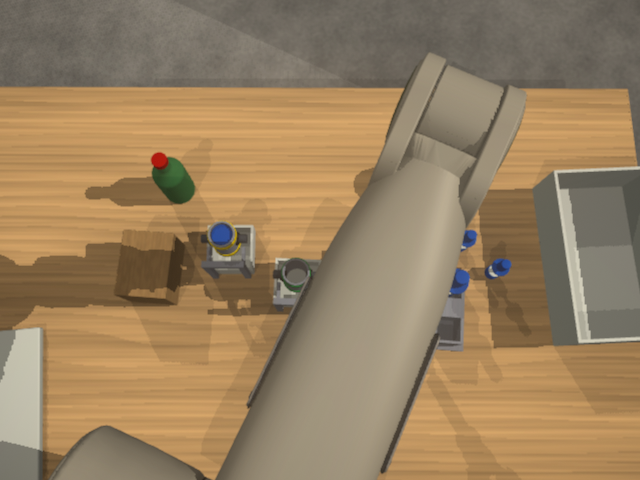

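```bash
python3 -m creep '{"hand":[10,10,10,10,10],"delta_pos":[[-0.003,0.003,0],[0,0,0.02],[0,0,0.015],[0,0,0.01],[0,0,0]],"turn":[0,0,0,0,0]}' 100
python3 -c "
from h import *
s,_=st()
c=cam('scene','s5.png');P=cloud(c)
for z0,z1 in ((.18,.19),(.19,.2),(.2,.21),(.21,.22)):
    q,m=sel(P,(.534,-.152),.035,z0,z1); print(z0,np.round([q[:,0].max()-.015,(q[:,1].min()+q[:,1].max())/2],4))
cv2.imwrite('pics/s5z.png',cv2.resize(c['pixels'][100:280,180:420,::-1],None,fx=3,fy=3))
"
```

```text
clock: 7.42
tcp_pos: [0.5331, -0.1531, 0.2917]
orientation: [-0.001, 0.0, 1.0, 0.001]
wrist_force: [-0.4, 0.6, -2.0]
finger_gap: 0.0259
t 7.42 tcp [ 0.5331 -0.1531  0.2917] R [-1.     0.001 -0.003  0.001  1.     0.001  0.003  0.001 -1.   ] F [-0.4  0.6 -2. ] gap 0.0259
0.18 [ 0.5333 -0.1546]
0.19 [ 0.5333 -0.1541]
0.2 [ 0.5331 -0.1541]
0.21 [ 0.5331 -0.1539]
```

View pics/s5z.png

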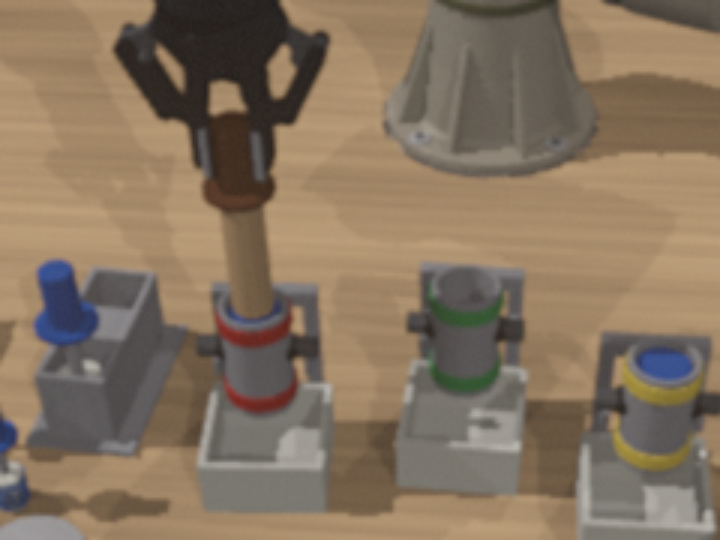

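The dowel is centred on the red mouth at about [310,250] in the crop, so I'm pushing.

```bash
python3 -m creep '{"hand":[10,10,10,10,10],"delta_pos":[[-0.001,0,0.01],[0,0,0.01],[0,0,0.01],[0,0,0.01],[0,0,0.005]],"turn":[0,0,0,0,0]}' 100
python3 -m creep '{"hand":[10,10,10,10,10],"delta_pos":[[0,0,0.01],[0,0,0.01],[0,0,0.01],[0,0,0.01],[0,0,0]],"turn":[0,0,0,0,0]}' 100
python3 -c "
from h import *
s,_=st()
c=cam('scene','s6.png')
cv2.imwrite('pics/s6z.png',cv2.resize(c['pixels'][100:280,180:420,::-1],None,fx=3,fy=3))
"
```

```text
clock: 7.88
tcp_pos: [0.5346, -0.1523, 0.2559]
orientation: [-0.001, -0.0, 1.0, 0.0]
wrist_force: [-0.1, 0.1, -1.3]
finger_gap: 0.0263
clock: 8.3
tcp_pos: [0.5341, -0.1521, 0.2232]
orientation: [-0.002, -0.0, 1.0, 0.001]
wrist_force: [-0.6, 0.5, -1.7]
finger_gap: 0.0265
t 8.3 tcp [ 0.5341 -0.1521  0.2232] R [-1.    -0.001 -0.003 -0.001  1.     0.002  0.003  0.002 -1.   ] F [-0.6  0.5 -1.7] gap 0.0265
```

View pics/s6z.png

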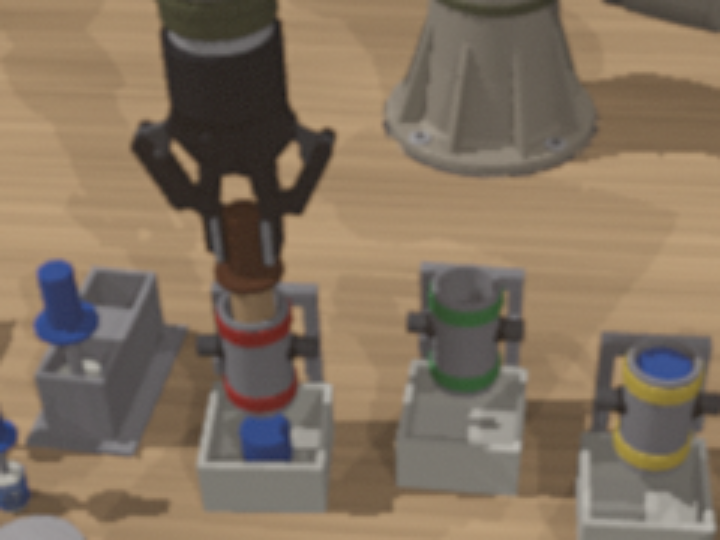

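The red bung lies in its tub at crop [440,265]. Next is yellow.

```bash
python3 -m creep '{"hand":[10,10,10,10,10],"delta_pos":[[0,0,-0.015],[0,0,-0.03],[0,0,-0.045],[0,0,-0.04],[0,0.01,0]],"turn":[0,0,0,0,0]}'
python3 -m creep '{"hand":[10,10,10,10,10],"delta_pos":[[-0.006,0.044,0],[-0.006,0.044,0],[-0.006,0.044,0],[-0.006,0.044,0],[-0.006,0.044,0]],"turn":[0,0,0,0,0]}'
python3 -m creep '{"hand":[10,10,10,10,10],"delta_pos":[[-0.006,0.044,0],[-0.006,0.044,0],[-0.004,0.043,0],[0,0,0],[0,0,0]],"turn":[0,0,0,0,0]}'
cat >> h.py <<'E'
def align(xy,rb=.015,z=(.19,.2,.21,.22),save='a',rr_=.034):
    c=cam('scene');P=cloud(c)
    for z0 in z:
        q,m=sel(P,xy,.035,z0,z0+.01)
        if len(q): print('dowel',z0,np.round([q[:,0].max()-rb,(q[:,1].min()+q[:,1].max())/2],4),'halfw',np.round(np.ptp(q[:,1])/2,4))
    q,m=sel(P,xy,rr_,.162,.175)
    if len(q)>5: cc,rr=cv2.minEnclosingCircle(q[:,:2].astype(np.float32)); print('mouth',np.round(cc,4),round(rr,4))
    u=c['pixels'][80:280,180:440,::-1]; cv2.imwrite('pics/%s.png'%save,cv2.resize(u,None,fx=3,fy=3))
    return c,P
E
python3 -c "
from h import *
togo([.5708,.1366,.33]); align((.571,.136),save='a1')
"
```

```text
clock: 8.77
tcp_pos: [0.5373, -0.1464, 0.3368]
orientation: [0.005, 0.0, 1.0, -0.003]
wrist_force: [0.2, -0.1, -1.8]
finger_gap: 0.026
clock: 9.18
tcp_pos: [0.559, 0.0331, 0.3297]
orientation: [0.0, -0.0, 1.0, 0.0]
wrist_force: [0.2, 0.2, -1.9]
finger_gap: 0.0262
clock: 9.6
tcp_pos: [0.5715, 0.1383, 0.3292]
orientation: [-0.0, -0.002, 1.0, -0.0]
wrist_force: [-0.3, 0.2, -1.7]
finger_gap: 0.0262
t 9.6 tcp [0.5715 0.1383 0.3292] R [-1.    -0.005 -0.    -0.005  1.    -0.     0.    -0.    -1.   ] F [-0.3  0.2 -1.7] gap 0.0262
delta mm tool [ 0.7 -1.7 -0.8] scaled [ 0.0009 -0.0021 -0.001 ]
dowel 0.2 [0.5696 0.1356] halfw 0.0136
dowel 0.21 [0.5711 0.1365] halfw 0.014
dowel 0.22 [0.5718 0.1364] halfw 0.0144
mouth [0.5712 0.136 ] 0.0283
```

View pics/a1.png

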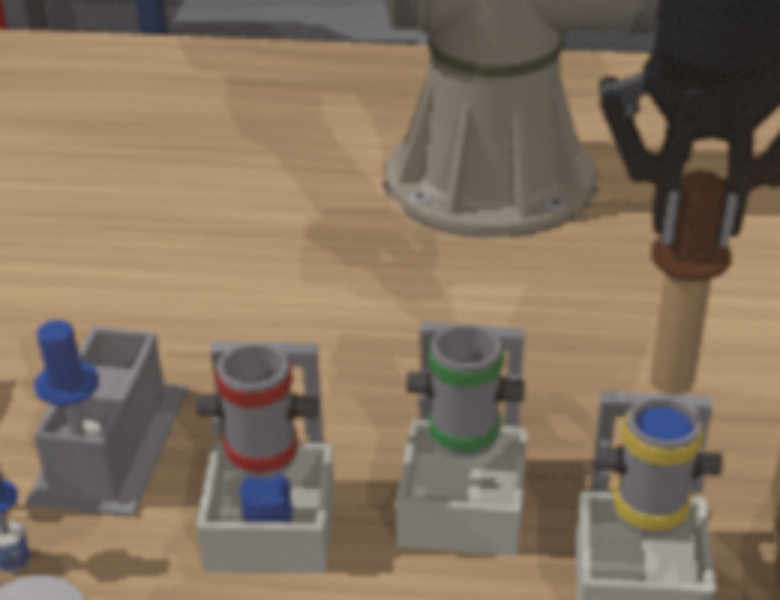

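```bash
python3 -m creep '{"hand":[10,10,10,10,10],"delta_pos":[[0,-0.001,0.015],[0,0,0.015],[0,0,0.01],[0,0,0],[0,0,0]],"turn":[0,0,0,0,0]}'
python3 -c "
from h import *
align((.571,.136),save='a2',z=(.18,.19,.2))
"
python3 -m creep '{"hand":[10,10,10,10,10],"delta_pos":[[0,0,0.01],[0,0,0.01],[0,0,0.01],[0,0,0.01],[0,0,0.01]],"turn":[0,0,0,0,0]}' 100
python3 -m creep '{"hand":[10,10,10,10,10],"delta_pos":[[0,0,0.01],[0,0,0.01],[0,0,0.01],[0,0,0.01],[0,0,0]],"turn":[0,0,0,0,0]}' 100
python3 -c "
from h import *
st();align((.571,.136),save='a3',z=(.18,.19,.2))
"
```

```text
clock: 10.07
tcp_pos: [0.5714, 0.1344, 0.2973]
orientation: [-0.0, 0.0, 1.0, -0.0]
wrist_force: [0.9, -0.3, -2.4]
finger_gap: 0.026
dowel 0.18 [0.5715 0.1324] halfw 0.0144
dowel 0.19 [0.5704 0.1327] halfw 0.0139
dowel 0.2 [0.571  0.1321] halfw 0.0142
mouth [0.5728 0.1349] 0.0271
clock: 10.53
tcp_pos: [0.5723, 0.1356, 0.2579]
orientation: [0.001, -0.0, 1.0, 0.0]
wrist_force: [-0.4, 0.1, 2.5]
finger_gap: 0.0264
clock: 10.95
tcp_pos: [0.5705, 0.1353, 0.2229]
orientation: [-0.002, -0.0, 1.0, -0.0]
wrist_force: [-1.0, -0.5, -1.8]
finger_gap: 0.0258
t 10.95 tcp [0.5705 0.1353 0.2229] R [-1.    -0.001 -0.004 -0.001  1.    -0.     0.004 -0.    -1.   ] F [-1.  -0.5 -1.8] gap 0.0258
dowel 0.18 [0.5699 0.1327] halfw 0.0142
dowel 0.19 [0.576  0.1343] halfw 0.0198
dowel 0.2 [0.5803 0.1326] halfw 0.0242
mouth [0.5722 0.1354] 0.0279
```

View pics/a3.png

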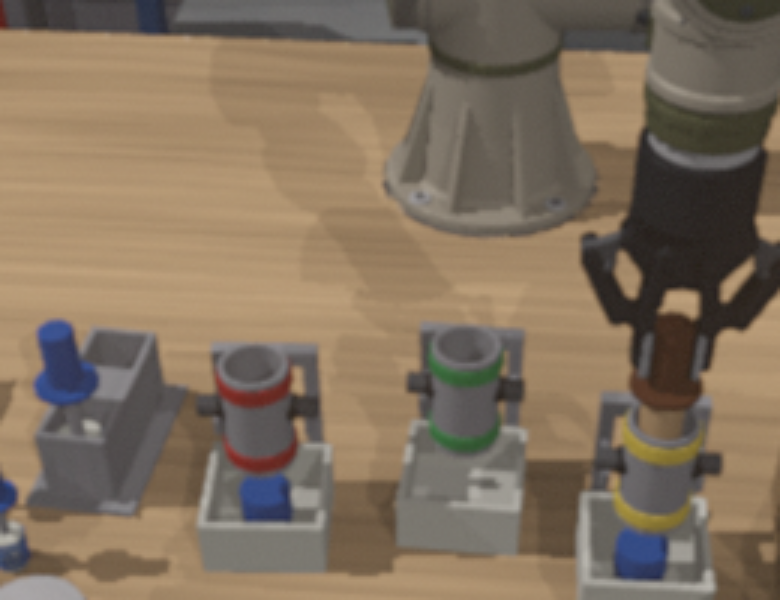

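Both bungs are in their tubs. Back to the caddy, checking first whether it has moved.

```bash
python3 -m creep '{"hand":[10,10,10,10,10],"delta_pos":[[0,0,-0.015],[0,0,-0.03],[0,0,-0.045],[0,0,-0.04],[0,-0.01,0]],"turn":[0,0,0,0,0]}'
python3 -m creep '{"hand":[10,10,10,10,10],"delta_pos":[[0.015,-0.047,0],[0.015,-0.047,0],[0.015,-0.047,0],[0.015,-0.047,0],[0.015,-0.047,0]],"turn":[0,0,0,0,0]}'
python3 - <<'E'
from h import *
togo([.4072,-.300,.33]); toolpos((.494,-.309))
for n in('scene','top'):
    c=cam(n,n+'7.png');P=cloud(c)
    for t,z in (('well_a',.005),('caddy',0),('brush_grip',.1375)):
        for r in env.pinpoint(n,t)[:3]:
            l=r['location'];print(n,t,round(r['score'],2),np.round(l),np.round(ray_z(c,l[0],l[1],z),4))
c=cam('scene');cv2.imwrite('pics/a4.png',cv2.resize(c['pixels'][80:280,100:360,::-1],None,fx=3,fy=3))
E
```

```text
clock: 11.42
tcp_pos: [0.5739, 0.1285, 0.3371]
orientation: [0.006, -0.001, 1.0, 0.001]
wrist_force: [0.0, 0.9, -1.2]
finger_gap: 0.0257
clock: 11.83
tcp_pos: [0.5111, -0.0621, 0.3296]
orientation: [0.0, -0.001, 1.0, -0.0]
wrist_force: [0.8, -0.3, -1.8]
finger_gap: 0.0259
t 11.83 tcp [ 0.5111 -0.0621  0.3296] R [-1.    -0.001  0.001 -0.001  1.    -0.    -0.001 -0.    -1.   ] F [ 0.8 -0.3 -1.8] gap 0.0259
delta mm tool [ 104.2 -237.7   -0.4] scaled [ 0.1303 -0.2972 -0.0005]
top 185 [ 0.4936 -0.3079] 0.0143 z 0.1589
scene 126 [ 0.4938 -0.3089] 0.0154 z 0.1612
scene well_a 0.82 [238. 212.] [ 0.4847 -0.3071  0.005 ]
scene well_a 0.61 [215. 220.] [ 0.4004 -0.3063  0.005 ]
scene well_a 0.3 [256. 270.] [ 0.5358 -0.1537  0.005 ]
scene caddy 0.82 [227. 214.] [ 0.4423 -0.311   0.    ]
scene brush_grip 0.92 [237. 178.] [ 0.6204 -0.3206  0.1375]
scene brush_grip 0.89 [196. 202.] [ 0.4839 -0.3084  0.1375]
scene brush_grip 0.81 [220. 158.] [ 0.574  -0.3792  0.1375]
top well_a 0.67 [331. 443.] [ 0.4053 -0.3005  0.005 ]
top well_a 0.58 [288. 444.] [ 0.495 -0.307  0.005]
top caddy 0.57 [310. 444.] [ 0.448  -0.3055  0.    ]
top brush_grip 0.85 [233. 467.] [ 0.5809 -0.327   0.1375]
top brush_grip 0.6 [278. 460.] [ 0.4956 -0.3085  0.1375]
top brush_grip 0.57 [270. 505.] [ 0.5105 -0.3939  0.1375]
```

View pics/a4.png

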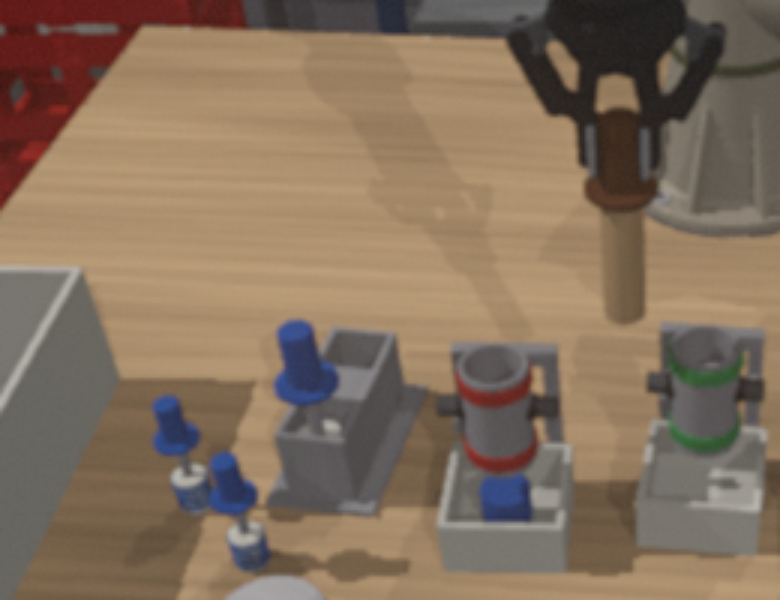

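View pics/top7.png

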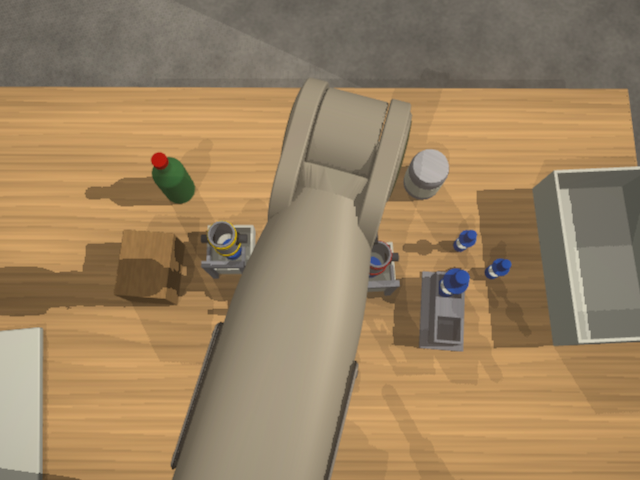

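The caddy hasn't moved: the brush is at the same spot and the empty well is at top [328,447].

```bash
python3 -m creep '{"hand":[10,10,10,10,10],"delta_pos":[[0.0186,-0.0426,0],[0.0186,-0.0426,0],[0.0186,-0.0426,0],[0.0186,-0.0426,0],[0.0186,-0.0426,0]],"turn":[0,0,0,0,0]}'
python3 -m creep '{"hand":[10,10,10,10,10],"delta_pos":[[0.0186,-0.0426,0],[0.0186,-0.0426,0],[0,0,0.045],[0,0,0.045],[0,0,0]],"turn":[0,0,0,0,0]}'
python3 - <<'E'
from h import *
togo([.4072,-.300,.1306]); toolpos((.494,-.309))
c=cam('scene');cv2.imwrite('pics/a5.png',cv2.resize(c['pixels'][80:280,100:360,::-1],None,fx=3,fy=3))
P=cloud(c)
for z0 in (.135,.145,.155,.165):
    q,m=sel(P,(.407,-.3),.035,z0,z0+.01)
    if len(q): print(z0,len(q),np.round([q[:,0].max()-.015,(q[:,1].min()+q[:,1].max())/2],4),np.ptp(q[:,1])/2)
E
```

```text
clock: 12.8
tcp_pos: [0.4372, -0.2317, 0.3296]
orientation: [0.0, -0.001, 1.0, -0.0]
wrist_force: [0.7, -0.2, -2.1]
finger_gap: 0.0262
clock: 13.22
tcp_pos: [0.4039, -0.2958, 0.2495]
orientation: [-0.005, 0.0, 1.0, 0.005]
wrist_force: [-1.2, 2.4, -3.2]
finger_gap: 0.0261
t 13.22 tcp [ 0.4039 -0.2958  0.2495] R [-1.     0.    -0.01   0.     1.     0.011  0.01   0.011 -1.   ] F [-1.2  2.4 -3.2] gap 0.0261
delta mm tool [ -4.5  -5.5 118.9] scaled [-0.0057 -0.0069  0.1486]
top 187 [ 0.4933 -0.3075] 0.0143 z 0.1587
scene 123 [ 0.4944 -0.3109] 0.0153 z 0.1612
0.135 46 [ 0.4072 -0.2972] 0.013457613768779353
0.145 43 [ 0.4056 -0.2988] 0.014085744327449357
0.155 41 [ 0.4065 -0.2986] 0.01344798344665138
0.165 44 [ 0.4078 -0.2988] 0.014634919727324586
```

View pics/a5.png

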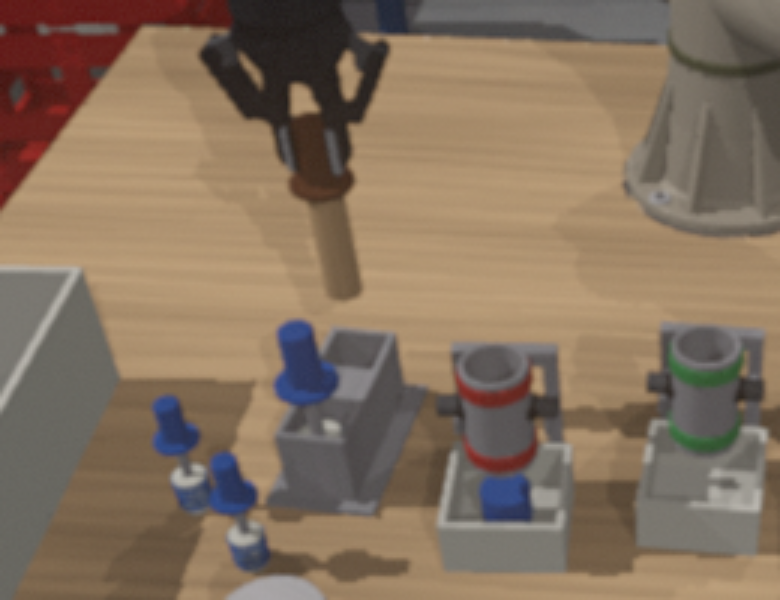

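```bash
python3 -m creep '{"hand":[10,10,10,10,10],"delta_pos":[[0,-0.002,0.01],[0,0,0.01],[0,0,0.01],[0,0,0],[0,0,0]],"turn":[0,0,0,0,0]}'
python3 - <<'E'
from h import *
togo([.4072,-.300,.1306])
c=cam('scene');cv2.imwrite('pics/a6.png',cv2.resize(c['pixels'][80:280,100:360,::-1],None,fx=3,fy=3))
E
```

```text
clock: 13.78
tcp_pos: [0.4078, -0.3005, 0.2332]
orientation: [-0.0, -0.001, 1.0, 0.0]
wrist_force: [0.1, -0.1, -2.1]
finger_gap: 0.0264
t 13.78 tcp [ 0.4078 -0.3005  0.2332] R [-1.    -0.001 -0.    -0.001  1.     0.001  0.     0.001 -1.   ] F [ 0.1 -0.1 -2.1] gap 0.0264
delta mm tool [  0.5   0.5 102.6] scaled [0.0007 0.0006 0.1283]
```

View pics/a6.png

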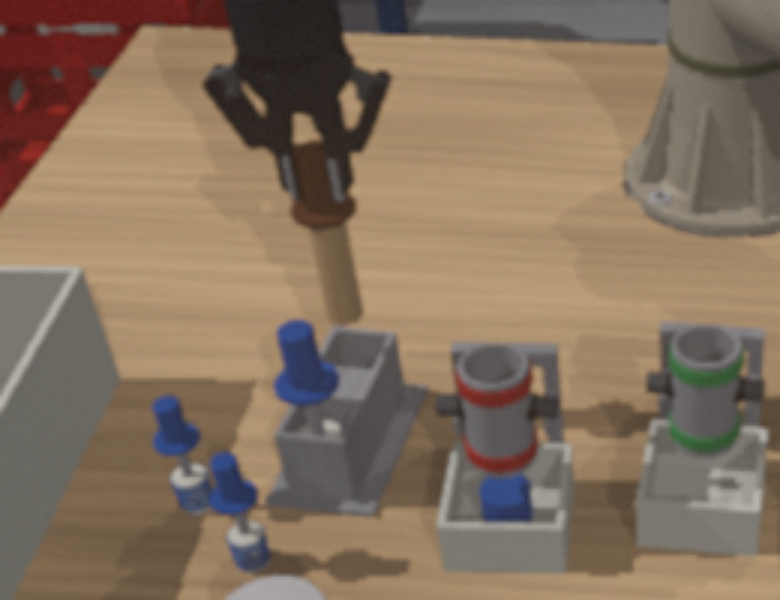

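Positioned over the original well, so I'll lower and release.

```bash
python3 -m creep '{"hand":[10,10,10,10,10],"delta_pos":[[0,0,0.025],[0,0,0.03],[0,0,0.03],[0,0,0.02],[0,0,0.01]],"turn":[0,0,0,0,0]}'
python3 -m creep '{"hand":[10,10,10,10,10],"delta_pos":[[0,0,0.008],[0,0,0.003],[0,0,0],[0,0,0],[0,0,0]],"turn":[0,0,0,0,0]}'
python3 -c "from h import *; st()"
```

```text
clock: 14.25
tcp_pos: [0.407, -0.3, 0.1396]
orientation: [-0.001, -0.0, 1.0, 0.001]
wrist_force: [-1.6, 0.1, -1.8]
finger_gap: 0.0259
clock: 14.67
tcp_pos: [0.4084, -0.3014, 0.1337]
orientation: [0.001, -0.0, 1.0, -0.001]
wrist_force: [0.0, -0.5, -0.6]
finger_gap: 0.026
t 14.67 tcp [ 0.4084 -0.3014  0.1337] R [-1.    -0.001  0.001 -0.001  1.    -0.001 -0.001 -0.001 -1.   ] F [ 0.  -0.5 -0.6] gap 0.026
```

```bash
python3 -m creep '{"hand":[10,10,10,10,10],"delta_pos":[[0,0,0.001],[0,0,0.001],[0,0,0],[0,0,0],[0,0,0]],"turn":[0,0,0,0,0]}'
python3 -m creep '{"hand":[40,85,85,85,85],"delta_pos":[[0,0,0],[0,0,0],[0,0,0],[0,0,0],[0,0,0]],"turn":[0,0,0,0,0]}'
python3 -m creep '{"hand":[85,85,85,85,85],"delta_pos":[[0,0,0],[0,0,-0.02],[0,0,-0.04],[0,0,-0.04],[0,0,-0.04]],"turn":[0,0,0,0,0]}'
python3 - <<'E'
from h import *
st()
toolpos((.407,-.3));toolpos((.494,-.309))
c=cam('scene');cv2.imwrite('pics/a7.png',cv2.resize(c['pixels'][80:280,100:360,::-1],None,fx=3,fy=3))
E
```

```text
clock: 15.08
tcp_pos: [0.4078, -0.3008, 0.1311]
orientation: [0.0, -0.0, 1.0, 0.0]
wrist_force: [-0.4, 0.4, -0.3]
finger_gap: 0.0261
clock: 15.5
tcp_pos: [0.4079, -0.3009, 0.1312]
orientation: [0.0, -0.0, 1.0, -0.0]
wrist_force: [-0.5, -0.2, 0.2]
finger_gap: 0.0838
clock: 15.92
tcp_pos: [0.4075, -0.3005, 0.2441]
orientation: [-0.0, -0.0, 1.0, 0.0]
wrist_force: [0.7, -0.9, 0.8]
finger_gap: 0.0851
t 15.92 tcp [ 0.4075 -0.3005  0.2441] R [-1.    -0.001 -0.001 -0.001  1.     0.001  0.001  0.001 -1.   ] F [ 0.7 -0.9  0.8] gap 0.0851
top 80 [ 0.407  -0.2981] 0.0139 z 0.159
scene 110 [ 0.4087 -0.3027] 0.0158 z 0.1611
top 185 [ 0.4931 -0.3075] 0.0144 z 0.1588
scene 126 [ 0.4934 -0.3095] 0.0151 z 0.1613
```

View pics/a7.png

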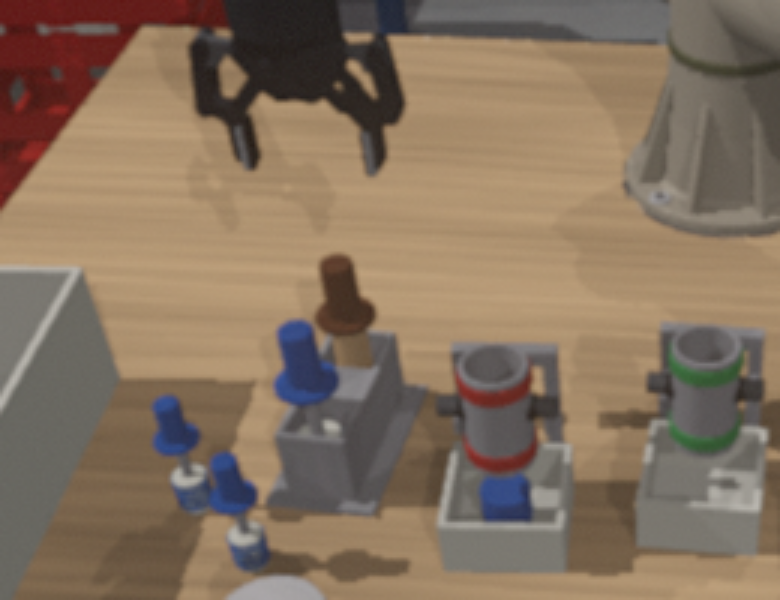

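```bash
python3 -m creep '{"hand":[85,85,85,85,85],"delta_pos":[[-0.036,-0.004,0],[-0.036,-0.004,0],[-0.036,-0.003,0],[0,0,0.03],[0,0,0.02]],"turn":[0,0,0,0,0]}'
python3 -m creep '{"hand":[85,85,85,85,85],"delta_pos":[[0,0,0.03],[0,0,0.03],[0,0,0.02],[0,0,0.012],[0,0,0]],"turn":[0,0,0,0,0]}'
python3 - <<'E'
from h import *
togo([.4935,-.309,.1306])
c=cam('scene');cv2.imwrite('pics/a8.png',cv2.resize(c['pixels'][80:280,100:360,::-1],None,fx=3,fy=3))
E
```

```text
clock: 16.58
tcp_pos: [0.4953, -0.3092, 0.2001]
orientation: [-0.001, -0.001, 1.0, 0.001]
wrist_force: [-0.5, 0.3, -0.2]
finger_gap: 0.0848
clock: 17.0
tcp_pos: [0.4922, -0.3079, 0.1256]
orientation: [-0.003, -0.0, 1.0, 0.002]
wrist_force: [0.1, 0.4, 0.2]
finger_gap: 0.0853
t 17.0 tcp [ 0.4922 -0.3079  0.1256] R [-1.    -0.001 -0.005 -0.001  1.     0.005  0.005  0.005 -1.   ] F [0.1 0.4 0.2] gap 0.0853
delta mm tool [-1.3 -1.1 -5. ] scaled [-0.0016 -0.0014 -0.0063]
```

View pics/a8.png

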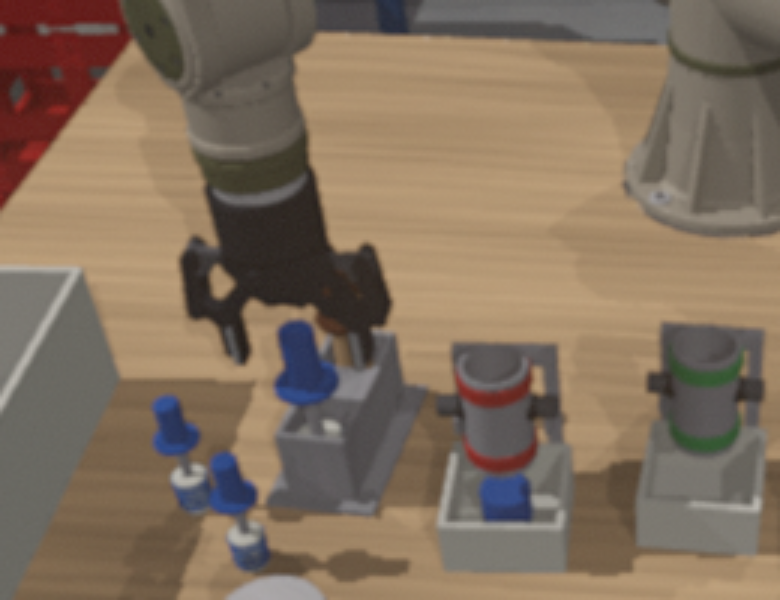

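```bash
python3 -m creep '{"hand":[85,60,40,10,10],"delta_pos":[[0,0,-0.001],[0,0,0],[0,0,0],[0,0,0],[0,0,0]],"turn":[0,0,0,0,0]}' 80
python3 -m creep '{"hand":[10,10,10,10,10],"delta_pos":[[0,0,0],[0,0,0],[0,0,0],[0,0,0],[0,0,0]],"turn":[0,0,0,0,0]}'
python3 -m creep '{"hand":[10,10,10,10,10],"delta_pos":[[0,0,-0.02],[0,0,-0.04],[0,0,-0.045],[0,0,-0.045],[0,0,-0.045]],"turn":[0,0,0,0,0]}'
python3 -m creep '{"hand":[10,10,10,10,10],"delta_pos":[[0,0,-0.03],[0,0,-0.023],[0,0,0],[0,0,0],[0,0,0]],"turn":[0,0,0,0,0]}'
python3 - <<'E'
from h import *
togo([.501,-.0015,.335])
c=cam('scene');cv2.imwrite('pics/a9.png',cv2.resize(c['pixels'][80:280,100:360,::-1],None,fx=3,fy=3))
E
```

```text
clock: 17.47
tcp_pos: [0.4946, -0.3099, 0.1311]
orientation: [0.001, -0.0, 1.0, -0.0]
wrist_force: [-0.7, -0.0, -0.2]
finger_gap: 0.0383
clock: 17.88
tcp_pos: [0.4946, -0.3097, 0.1311]
orientation: [0.001, -0.0, 1.0, -0.0]
wrist_force: [-0.4, 1.6, 5.8]
finger_gap: 0.0265
clock: 18.3
tcp_pos: [0.4937, -0.3092, 0.2871]
orientation: [-0.001, -0.0, 1.0, 0.0]
wrist_force: [0.4, -1.0, -1.5]
finger_gap: 0.0262
clock: 18.72
tcp_pos: [0.4939, -0.3094, 0.3268]
orientation: [-0.001, -0.0, 1.0, 0.001]
wrist_force: [-0.3, -0.0, -1.6]
finger_gap: 0.0267
t 18.72 tcp [ 0.4939 -0.3094  0.3268] R [-1.    -0.001 -0.002 -0.001  1.     0.002  0.002  0.002 -1.   ] F [-0.3 -0.  -1.6] gap 0.0267
delta mm tool [ -7.3 307.9  -7.7] scaled [-0.0092  0.3848 -0.0096]
```

View pics/a9.png

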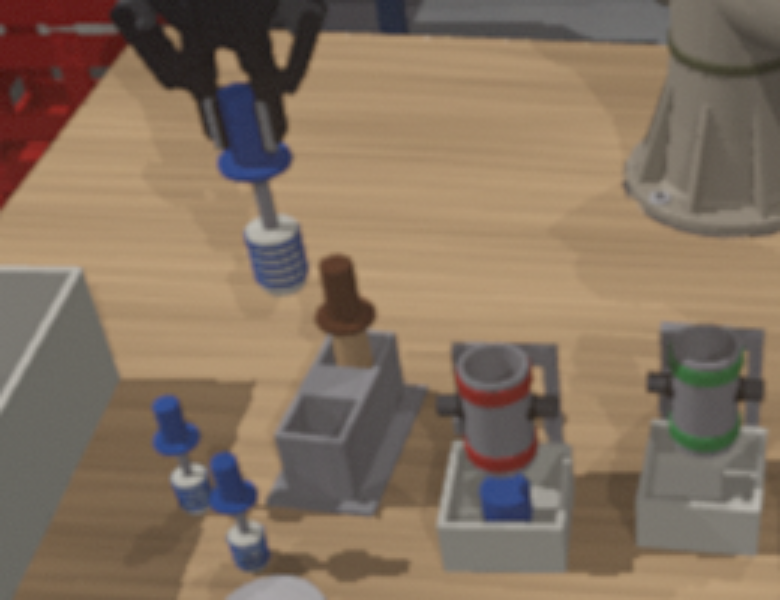

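```bash
python3 -m creep '{"hand":[10,10,10,10,10],"delta_pos":[[0,0.025,-0.01],[-0.001,0.047,0],[-0.001,0.047,0],[-0.001,0.047,0],[-0.001,0.047,0]],"turn":[0,0,0,0,0]}'
python3 -m creep '{"hand":[10,10,10,10,10],"delta_pos":[[-0.001,0.047,0],[-0.001,0.047,0],[-0.001,0.047,0],[-0.001,0.03,0],[0,0,0]],"turn":[0,0,0,0,0]}'
python3 -m creep '{"hand":[10,10,10,10,10],"delta_pos":[[0,0,0],[0,0,0],[0,0,0],[0,0,0],[0,0,0]],"turn":[0,0,0,0,0]}'
python3 - <<'E'
from h import *
togo([.501,-.0015,.335])
align((.501,-.002),rb=.018,save='b1',z=(.205,.215,.225,.235,.245),rr_=.034)
E
```

```text
clock: 19.18
tcp_pos: [0.4963, -0.1375, 0.3346]
orientation: [-0.002, 0.0, 1.0, 0.001]
wrist_force: [0.7, 0.3, -1.4]
finger_gap: 0.0265
clock: 19.6
tcp_pos: [0.4992, 0.0019, 0.3351]
orientation: [-0.002, -0.003, 1.0, 0.001]
wrist_force: [-0.6, 0.4, -0.6]
finger_gap: 0.026
clock: 20.02
tcp_pos: [0.5005, -0.0035, 0.3364]
orientation: [-0.0, 0.001, 1.0, 0.0]
wrist_force: [-0.2, -0.5, -1.0]
finger_gap: 0.0261
t 20.02 tcp [ 0.5005 -0.0035  0.3364] R [-1.     0.001 -0.     0.001  1.     0.     0.     0.    -1.   ] F [-0.2 -0.5 -1. ] gap 0.0261
delta mm tool [-0.5  2.   1.4] scaled [-0.0007  0.0025  0.0017]
dowel 0.205 [ 0.4957 -0.0111] halfw 0.01
dowel 0.215 [ 0.4996 -0.0049] halfw 0.0178
dowel 0.225 [ 0.5012 -0.0051] halfw 0.0179
dowel 0.235 [ 0.5007 -0.0045] halfw 0.0186
dowel 0.245 [ 0.5006 -0.0046] halfw 0.0186
mouth [ 0.5017 -0.0036] 0.0275
```

View pics/b1.png

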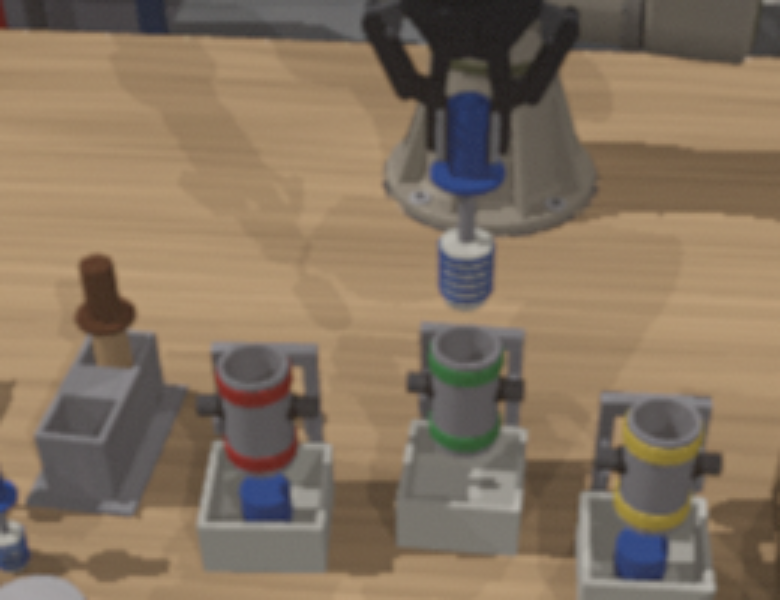

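```bash
python3 -m creep '{"hand":[10,10,10,10,10],"delta_pos":[[-0.001,0.002,0.01],[0,0,0.02],[0,0,0.01],[0,0,0],[0,0,0]],"turn":[0,0,0,0,0]}'
python3 - <<'E'
from h import *
togo([.501,-.0015,.335])
align((.501,-.002),rb=.018,save='b2',z=(.185,.195,.205,.215),rr_=.034)
E
```

```text
clock: 20.48
tcp_pos: [0.5007, -0.0008, 0.3041]
orientation: [-0.001, -0.0, 1.0, 0.0]
wrist_force: [0.7, 0.6, -0.9]
finger_gap: 0.0265
t 20.48 tcp [ 0.5007 -0.0008  0.3041] R [-1.    -0.    -0.002 -0.     1.     0.     0.002  0.    -1.   ] F [ 0.7  0.6 -0.9] gap 0.0265
delta mm tool [ -0.2  -0.7 -30.9] scaled [-0.0003 -0.0009 -0.0386]
dowel 0.185 [ 0.5018 -0.0022] halfw 0.0181
dowel 0.195 [ 0.5025 -0.0023] halfw 0.0181
dowel 0.205 [ 0.5002 -0.0026] halfw 0.0181
dowel 0.215 [ 0.5012 -0.0026] halfw 0.0179
mouth [ 0.5035 -0.0038] 0.0279
```

View pics/b2.png

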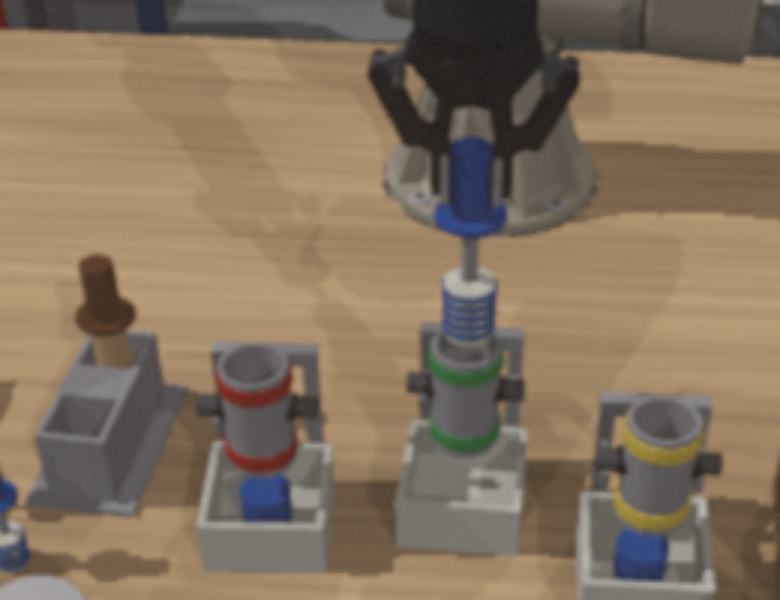

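```bash
python3 -m creep '{"hand":[10,10,10,10,10],"delta_pos":[[0,-0.0012,0.005],[0,0,0.008],[0,0,0.008],[0,0,0.008],[0,0,0]],"turn":[0,0,0,0,0]}'
python3 -m creep '{"hand":[10,10,10,10,10],"delta_pos":[[0,0,0.008],[0,0,0.008],[0,0,0.008],[0,0,0.008],[0,0,0]],"turn":[0,0,0,0,0]}'
python3 -c "
from h import *
togo([.501,-.002,.198])
align((.501,-.002),rb=.018,save='b3',z=(.185,.195,.205,.215))"
```

```text
clock: 20.95
tcp_pos: [0.5004, -0.0016, 0.2798]
orientation: [-0.001, -0.0, 1.0, 0.0]
wrist_force: [-0.4, -0.3, -1.8]
finger_gap: 0.0264
clock: 21.37
tcp_pos: [0.5004, -0.0016, 0.2542]
orientation: [-0.001, -0.0, 1.0, 0.0]
wrist_force: [-0.4, 1.1, -1.4]
finger_gap: 0.0263
t 21.37 tcp [ 0.5004 -0.0016  0.2542] R [-1.    -0.001 -0.002 -0.001  1.     0.     0.002  0.    -1.   ] F [-0.4  1.1 -1.4] gap 0.0263
delta mm tool [-0.7 -0.4 56.2] scaled [-0.0009 -0.0005  0.0702]
dowel 0.185 [ 0.4886 -0.0033] halfw 0.0044
dowel 0.195 [ 0.4884 -0.0035] halfw 0.0044
dowel 0.205 [ 0.4876 -0.0038] halfw 0.0043
dowel 0.215 [ 0.4868 -0.0027] halfw 0.0031
mouth [ 0.5014 -0.0038] 0.0273
```

View pics/b3.png

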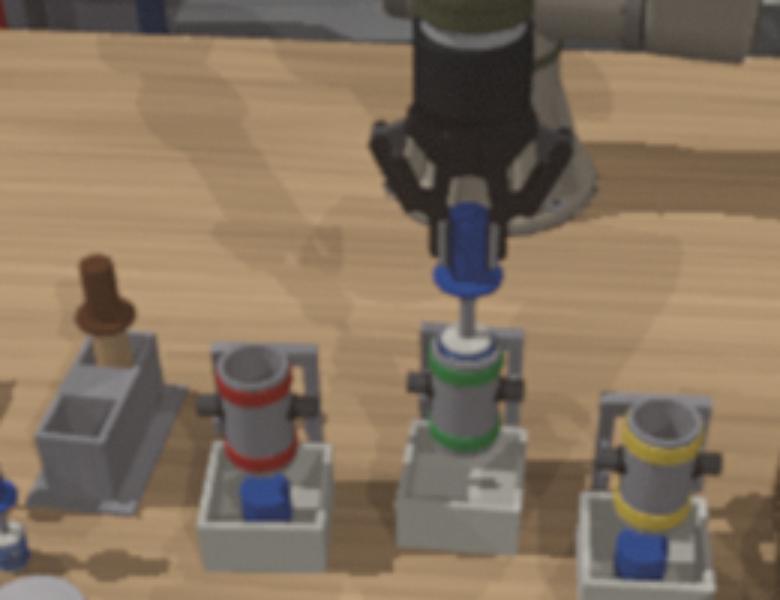

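```bash
python3 -m creep '{"hand":[10,10,10,10,10],"delta_pos":[[0,0,0.012],[0,0,0.016],[0,0,0.016],[0,0,0.016],[0,0,0.008]],"turn":[0,0,0,0,0]}'
python3 -m creep '{"hand":[10,10,10,10,10],"delta_pos":[[0,0,0.001],[0,0,0],[0,0,0],[0,0,0],[0,0,0]],"turn":[0,0,0,0,0]}'
python3 -c "
from h import *
togo([.501,-.002,.199])
align((.501,-.002),rb=.018,save='b4',z=(.185,.195,.205,.215))"
```

```text
clock: 21.83
tcp_pos: [0.5005, -0.0016, 0.1997]
orientation: [-0.001, -0.0, 1.0, 0.0]
wrist_force: [-1.1, -0.5, -1.3]
finger_gap: 0.0268
clock: 22.25
tcp_pos: [0.5018, -0.0018, 0.2015]
orientation: [0.001, -0.0, 1.0, -0.0]
wrist_force: [-0.3, 0.2, -1.3]
finger_gap: 0.0263
t 22.25 tcp [ 0.5018 -0.0018  0.2015] R [-1.    -0.001  0.002 -0.001  1.    -0.    -0.002 -0.    -1.   ] F [-0.3  0.2 -1.3] gap 0.0263
delta mm tool [ 0.8 -0.2  2.5] scaled [ 0.001  -0.0002  0.0031]
dowel 0.185 [4.978e-01 2.000e-04] halfw 0.0182
dowel 0.195 [ 0.4973 -0.0054] halfw 0.0255
dowel 0.205 [ 0.4971 -0.0044] halfw 0.0264
dowel 0.215 [ 0.4969 -0.0047] halfw 0.0263
mouth [ 0.5031 -0.0033] 0.0268
```

View pics/b4.png

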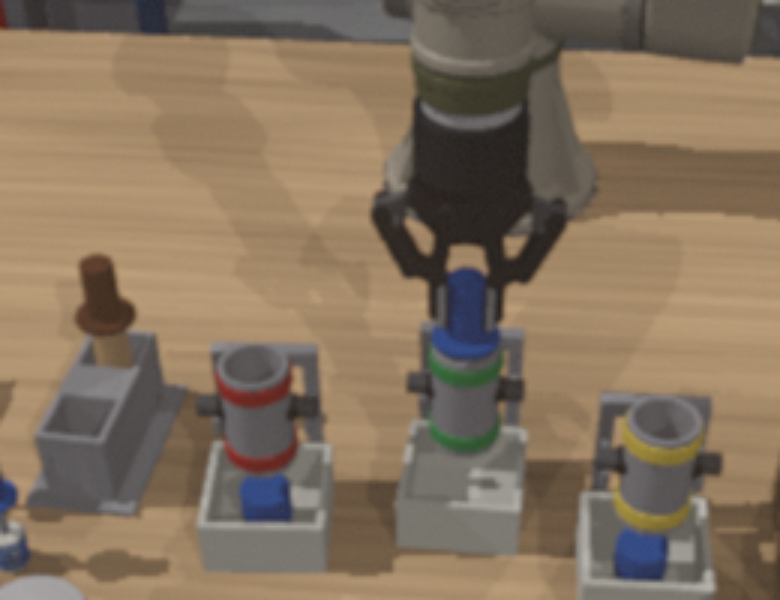

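```bash
python3 -m creep '{"hand":[10,10,10,10,10],"delta_pos":[[0,0,0.0025],[0,0,0],[0,0,0],[0,0,0],[0,0,0]],"turn":[0,0,0,0,0]}'
python3 -m creep '{"hand":[10,10,10,10,10],"delta_pos":[[0,0,-0.015],[0,0,-0.025],[0,0,-0.027],[0,0,-0.025],[0,0,-0.015]],"turn":[0,0,0,0,0]}'
python3 -m creep '{"hand":[10,10,10,10,10],"delta_pos":[[0,0,-0.008],[0,0,-0.002],[0,0,0],[0,0,0],[0,0,0]],"turn":[0,0,0,0,0]}'
python3 -c "
from h import *
togo([.501,-.002,.198])
align((.501,-.002),rb=.018,save='b5',z=(.185,.195,.205,.215))"
```

```text
clock: 22.72
tcp_pos: [0.5012, -0.0017, 0.1987]
orientation: [-0.0, -0.0, 1.0, 0.0]
wrist_force: [-0.6, -0.1, -0.3]
finger_gap: 0.0264
clock: 23.13
tcp_pos: [0.5018, -0.0018, 0.2866]
orientation: [0.001, -0.0, 1.0, -0.0]
wrist_force: [0.2, 0.2, -1.1]
finger_gap: 0.0261
clock: 23.55
tcp_pos: [0.5007, -0.0017, 0.2911]
orientation: [-0.001, -0.0, 1.0, 0.0]
wrist_force: [-0.6, 0.4, -1.6]
finger_gap: 0.0262
t 23.55 tcp [ 0.5007 -0.0017  0.2911] R [-1.    -0.001 -0.002 -0.001  1.     0.     0.002  0.    -1.   ] F [-0.6  0.4 -1.6] gap 0.0262
delta mm tool [-0.5 -0.4 93.1] scaled [-0.0006 -0.0005  0.1164]
dowel 0.185 [ 0.5013 -0.0035] halfw 0.0194
dowel 0.195 [ 0.5017 -0.0036] halfw 0.0194
dowel 0.205 [ 0.5017 -0.0038] halfw 0.0191
dowel 0.215 [ 0.5021 -0.0039] halfw 0.017
mouth [ 0.5029 -0.003 ] 0.0272
```

View pics/b5.png

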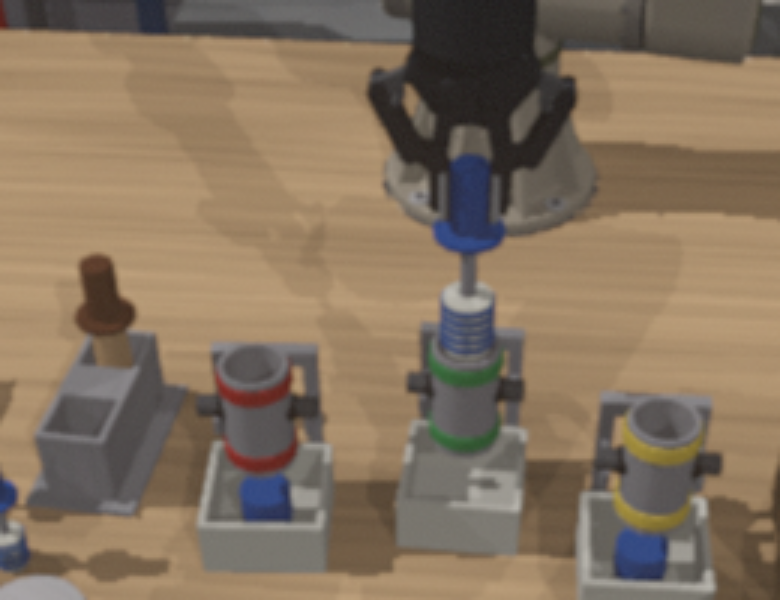

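The tip is 4 mm inside the mouth. Second stroke down, then out and across to yellow.

```bash
python3 -m creep '{"hand":[10,10,10,10,10],"delta_pos":[[0,0,0.015],[0,0,0.025],[0,0,0.025],[0,0,0.025],[0,0,0.015]],"turn":[0,0,0,0,0]}'
python3 -m creep '{"hand":[10,10,10,10,10],"delta_pos":[[0,0,0.008],[0,0,0.003],[0,0,0],[0,0,0],[0,0,0]],"turn":[0,0,0,0,0]}'
python3 -c "from h import *; togo([.5015,-.002,.1985])"
```

```text
clock: 24.02
tcp_pos: [0.4998, -0.0015, 0.2055]
orientation: [-0.002, -0.0, 1.0, 0.0]
wrist_force: [0.1, 0.0, -1.6]
finger_gap: 0.0263
clock: 24.43
tcp_pos: [0.5019, -0.0018, 0.2004]
orientation: [0.001, -0.0, 1.0, -0.0]
wrist_force: [0.4, 0.8, -1.3]
finger_gap: 0.0267
t 24.43 tcp [ 0.5019 -0.0018  0.2004] R [-1.    -0.001  0.002 -0.001  1.    -0.    -0.002 -0.    -1.   ] F [ 0.4  0.8 -1.3] gap 0.0267
delta mm tool [ 0.4 -0.2  1.9] scaled [ 0.0005 -0.0002  0.0024]
```

```bash
python3 -m creep '{"hand":[10,10,10,10,10],"delta_pos":[[0,0,0.0015],[0,0,0],[0,0,0],[0,0,-0.015],[0,0,-0.03]],"turn":[0,0,0,0,0]}'
python3 -m creep '{"hand":[10,10,10,10,10],"delta_pos":[[0,0,-0.04],[0,0,-0.04],[0,0,-0.03],[0,0,-0.017],[0,0,0]],"turn":[0,0,0,0,0]}'
python3 -c "from h import *; togo([.5715,.1375,.337])"
```

```text
clock: 24.85
tcp_pos: [0.4993, -0.0015, 0.2322]
orientation: [-0.003, -0.0, 1.0, 0.001]
wrist_force: [0.7, -0.1, -2.8]
finger_gap: 0.0265
clock: 25.27
tcp_pos: [0.5027, -0.002, 0.3396]
orientation: [0.003, -0.0, 1.0, -0.001]
wrist_force: [0.8, -0.4, -1.3]
finger_gap: 0.0265
t 25.27 tcp [ 0.5027 -0.002   0.3396] R [-1.    -0.001  0.007 -0.001  1.    -0.001 -0.007 -0.001 -1.   ] F [ 0.8 -0.4 -1.3] gap 0.0265
delta mm tool [-68.9 139.4   3. ] scaled [-0.0861  0.1743  0.0037]
```

```bash
python3 -m creep '{"hand":[10,10,10,10,10],"delta_pos":[[-0.011,0.022,0],[-0.022,0.0435,0],[-0.022,0.0435,0],[-0.022,0.0435,0],[-0.0105,0.022,0]],"turn":[0,0,0,0,0]}'
python3 -m creep '{"hand":[10,10,10,10,10],"delta_pos":[[0,0,0],[0,0,0],[0,0,0.015],[0,0,0.015],[0,0,0]],"turn":[0,0,0,0,0]}'
python3 -c "
from h import *
togo([.5715,.1375,.298])
align((.5715,.1365),rb=.018,save='c1',z=(.195,.205,.215,.225))"
```

```text
clock: 25.68
tcp_pos: [0.5721, 0.1412, 0.3338]
orientation: [-0.001, -0.001, 1.0, 0.001]
wrist_force: [0.3, 0.0, -1.4]
finger_gap: 0.0261
clock: 26.1
tcp_pos: [0.5696, 0.1367, 0.3091]
orientation: [-0.002, 0.0, 1.0, -0.0]
wrist_force: [0.9, 0.1, -1.3]
finger_gap: 0.0262
t 26.1 tcp [0.5696 0.1367 0.3091] R [-1.     0.001 -0.005  0.001  1.    -0.001  0.005 -0.001 -1.   ] F [ 0.9  0.1 -1.3] gap 0.0262
delta mm tool [-2.   0.8 11.1] scaled [-0.0025  0.001   0.0139]
dowel 0.195 [0.5709 0.1341] halfw 0.0187
dowel 0.205 [0.5698 0.1346] halfw 0.0191
dowel 0.215 [0.569  0.1345] halfw 0.0193
dowel 0.225 [0.5707 0.1344] halfw 0.0188
mouth [0.5729 0.1342] 0.0277
```

View pics/c1.png

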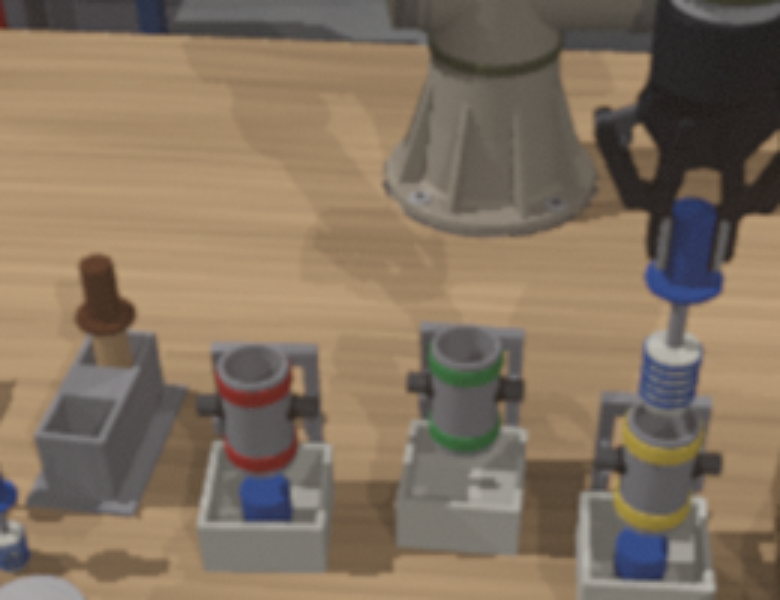

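```bash
python3 -m creep '{"hand":[10,10,10,10,10],"delta_pos":[[-0.001,0.001,0.01],[0,0,0.008],[0,0,0.008],[0,0,0.006],[0,0,0]],"turn":[0,0,0,0,0]}'
python3 -c "
from h import *
togo([.5715,.1375,.198])
align((.5715,.1365),rb=.018,save='c2',z=(.18,.19,.205))"
```

```text
clock: 26.57
tcp_pos: [0.5713, 0.1385, 0.285]
orientation: [-0.001, -0.0, 1.0, -0.0]
wrist_force: [0.1, -0.2, -1.4]
finger_gap: 0.0262
t 26.57 tcp [0.5713 0.1385 0.285 ] R [-1.    -0.001 -0.002 -0.001  1.    -0.     0.002 -0.    -1.   ] F [ 0.1 -0.2 -1.4] gap 0.0262
delta mm tool [-0.3 -1.  87. ] scaled [-0.0004 -0.0013  0.1087]
dowel 0.18 [0.5718 0.1369] halfw 0.0192
dowel 0.19 [0.5711 0.1359] halfw 0.0187
dowel 0.205 [0.5711 0.1372] halfw 0.0191
mouth [0.5723 0.1347] 0.0273
```

View pics/c2.png

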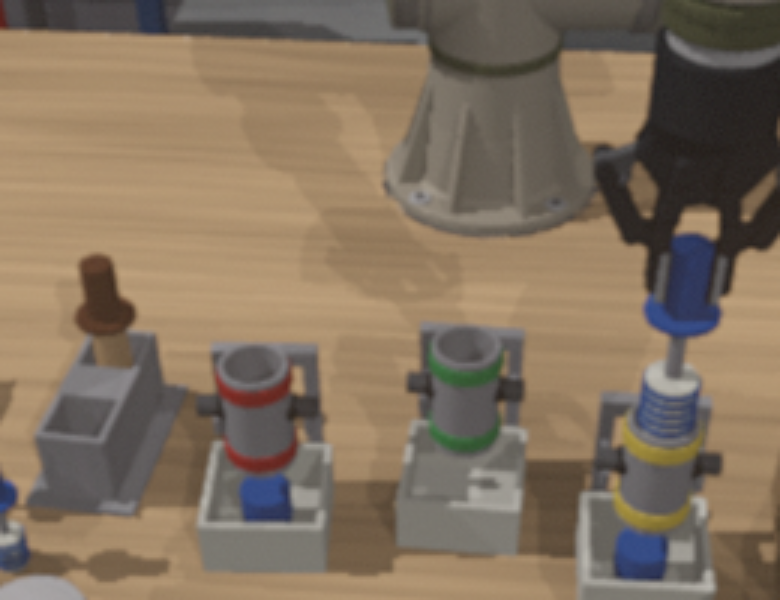

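```bash
python3 -m creep '{"hand":[10,10,10,10,10],"delta_pos":[[0,-0.0018,0.002],[0,0,0.01],[0,0,0.015],[0,0,0.015],[0,0,0.008]],"turn":[0,0,0,0,0]}'
python3 -m creep '{"hand":[10,10,10,10,10],"delta_pos":[[0,0,0.01],[0,0,0.015],[0,0,0.015],[0,0,0.01],[0,0,0.006]],"turn":[0,0,0,0,0]}'
python3 -m creep '{"hand":[10,10,10,10,10],"delta_pos":[[0,0,0.002],[0,0,0],[0,0,0],[0,0,0],[0,0,0]],"turn":[0,0,0,0,0]}'
python3 -c "
from h import *
togo([.5715,.137,.1985])
align((.5715,.1365),rb=.018,save='c3',z=(.18,))"
```

```text
clock: 27.03
tcp_pos: [0.5714, 0.1372, 0.2446]
orientation: [-0.001, -0.0, 1.0, -0.0]
wrist_force: [-0.5, 0.2, -1.6]
finger_gap: 0.0264
clock: 27.45
tcp_pos: [0.5715, 0.1372, 0.2003]
orientation: [-0.001, -0.0, 1.0, -0.0]
wrist_force: [-0.2, 0.8, -1.1]
finger_gap: 0.0266
clock: 27.87
tcp_pos: [0.5723, 0.1373, 0.2006]
orientation: [0.001, -0.0, 1.0, 0.0]
wrist_force: [0.1, -0.1, -2.0]
finger_gap: 0.0267
t 27.87 tcp [0.5723 0.1373 0.2006] R [-1.    -0.001  0.001 -0.001  1.     0.    -0.001  0.    -1.   ] F [ 0.1 -0.1 -2. ] gap 0.0267
delta mm tool [ 0.8 -0.3  2.1] scaled [ 0.001  -0.0004  0.0026]
dowel 0.18 [0.5788 0.1349] halfw 0.0243
mouth [0.5747 0.1347] 0.0268
```

View pics/c3.png

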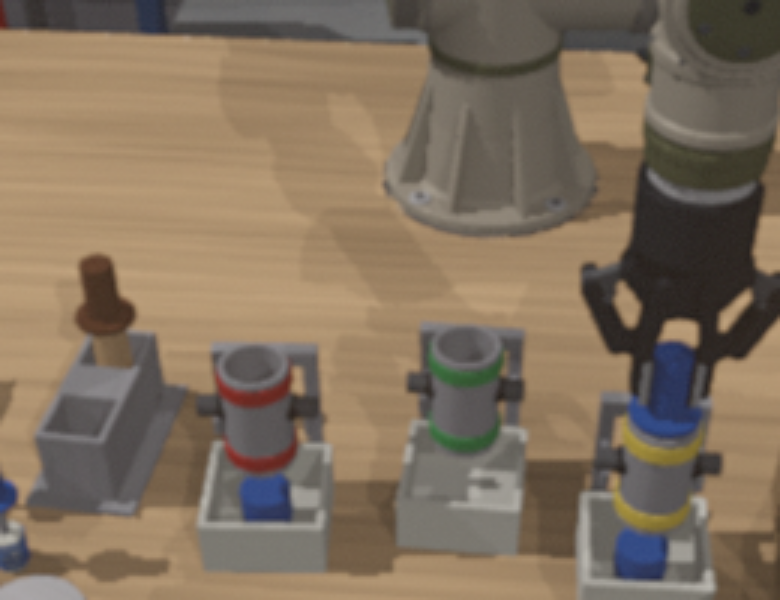

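```bash
python3 -m creep '{"hand":[10,10,10,10,10],"delta_pos":[[0,0,0.0025],[0,0,0],[0,0,0],[0,0,0],[0,0,0]],"turn":[0,0,0,0,0]}'
python3 -m creep '{"hand":[10,10,10,10,10],"delta_pos":[[0,0,-0.015],[0,0,-0.025],[0,0,-0.027],[0,0,-0.025],[0,0,-0.015]],"turn":[0,0,0,0,0]}'
python3 -m creep '{"hand":[10,10,10,10,10],"delta_pos":[[0,0,-0.008],[0,0,-0.002],[0,0,0],[0,0,0],[0,0,0]],"turn":[0,0,0,0,0]}'
python3 -c "
from h import *
togo([.5715,.137,.1985])
align((.5715,.1365),rb=.018,save='c4',z=(.18,.19,.2))"
```

```text
clock: 28.33
tcp_pos: [0.5719, 0.1373, 0.1979]
orientation: [0.0, -0.0, 1.0, 0.0]
wrist_force: [0.6, 0.2, -1.3]
finger_gap: 0.0264
clock: 28.75
tcp_pos: [0.5725, 0.1374, 0.286]
orientation: [0.001, -0.0, 1.0, 0.0]
wrist_force: [0.4, -0.2, -0.9]
finger_gap: 0.0263
clock: 29.17
tcp_pos: [0.5714, 0.1372, 0.2902]
orientation: [-0.001, -0.0, 1.0, -0.0]
wrist_force: [-0.4, -0.1, -0.8]
finger_gap: 0.0263
t 29.17 tcp [0.5714 0.1372 0.2902] R [-1.    -0.001 -0.002 -0.001  1.    -0.     0.002 -0.    -1.   ] F [-0.4 -0.1 -0.8] gap 0.0263
delta mm tool [-0.3 -0.2 91.7] scaled [-0.0004 -0.0002  0.1146]
dowel 0.18 [0.5709 0.1351] halfw 0.019
dowel 0.19 [0.5714 0.1352] halfw 0.0181
dowel 0.2 [0.5713 0.1352] halfw 0.0187
mouth [0.5723 0.1354] 0.0276
```

View pics/c4.png

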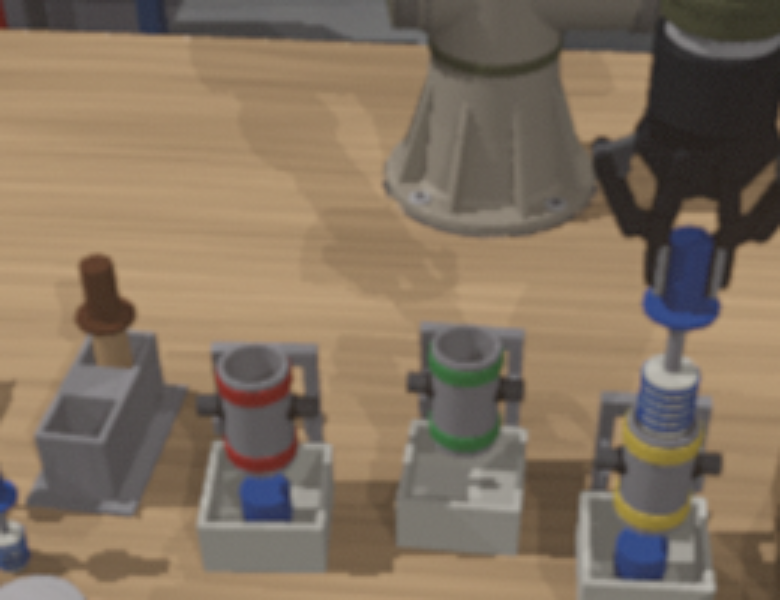

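```bash
python3 -m creep '{"hand":[10,10,10,10,10],"delta_pos":[[0,0,0.015],[0,0,0.025],[0,0,0.027],[0,0,0.025],[0,0,0.015]],"turn":[0,0,0,0,0]}'
python3 -m creep '{"hand":[10,10,10,10,10],"delta_pos":[[0,0,0.008],[0,0,0.002],[0,0,0],[0,0,0],[0,0,0]],"turn":[0,0,0,0,0]}'
python3 -m creep '{"hand":[10,10,10,10,10],"delta_pos":[[0,0,0],[0,0,0],[0,0,-0.015],[0,0,-0.03],[0,0,-0.04]],"turn":[0,0,0,0,0]}'
python3 -m creep '{"hand":[10,10,10,10,10],"delta_pos":[[0,0,-0.04],[0,0,-0.03],[0,0,-0.018],[0,0,0],[0,0,0]],"turn":[0,0,0,0,0]}'
python3 -c "from h import *; togo([.5345,-.1525,.337])"
```

```text
clock: 29.63
tcp_pos: [0.5704, 0.1371, 0.2027]
orientation: [-0.002, -0.0, 1.0, -0.0]
wrist_force: [-1.2, -0.1, -2.2]
finger_gap: 0.0263
clock: 30.05
tcp_pos: [0.5725, 0.1373, 0.1989]
orientation: [0.001, -0.0, 1.0, 0.0]
wrist_force: [-0.4, 0.8, -0.4]
finger_gap: 0.0264
clock: 30.47
tcp_pos: [0.5705, 0.1371, 0.2644]
orientation: [-0.002, -0.0, 1.0, -0.0]
wrist_force: [1.2, 0.5, -1.1]
finger_gap: 0.0267
clock: 30.88
tcp_pos: [0.5724, 0.1373, 0.337]
orientation: [0.001, -0.0, 1.0, 0.0]
wrist_force: [-0.2, 0.0, -1.6]
finger_gap: 0.0261
t 30.88 tcp [0.5724 0.1373 0.337 ] R [-1.    -0.001  0.002 -0.001  1.     0.    -0.002  0.    -1.   ] F [-0.2  0.  -1.6] gap 0.0261
delta mm tool [ 3.820e+01 -2.898e+02 -2.000e-01] scaled [ 4.770e-02 -3.623e-01 -3.000e-04]
```

```bash
python3 -m creep '{"hand":[10,10,10,10,10],"delta_pos":[[0.003,-0.02,0],[0.006,-0.046,0],[0.006,-0.046,0],[0.006,-0.046,0],[0.006,-0.046,0]],"turn":[0,0,0,0,0]}'
python3 -m creep '{"hand":[10,10,10,10,10],"delta_pos":[[0.006,-0.046,0],[0.006,-0.046,0],[0.006,-0.046,0],[0.002,-0.02,0],[0,0,0]],"turn":[0,0,0,0,0]}'
python3 -m creep '{"hand":[10,10,10,10,10],"delta_pos":[[0,0,0],[0,0,0.015],[0,0,0.02],[0,0,0],[0,0,0]],"turn":[0,0,0,0,0]}'
python3 -c "
from h import *
togo([.5345,-.1525,.298])
align((.5345,-.153),rb=.018,save='d1',z=(.195,.205,.215,.225))"
```

```text
clock: 31.3
tcp_pos: [0.5493, -0.0271, 0.3341]
orientation: [-0.002, -0.001, 1.0, 0.0]
wrist_force: [1.3, -0.2, -1.9]
finger_gap: 0.0266
clock: 31.72
tcp_pos: [0.5334, -0.1559, 0.3337]
orientation: [-0.002, 0.002, 1.0, 0.0]
wrist_force: [-1.1, -0.4, -1.6]
finger_gap: 0.0263
clock: 32.13
tcp_pos: [0.5338, -0.1508, 0.307]
orientation: [-0.001, -0.001, 1.0, 0.001]
wrist_force: [-0.1, -0.1, -0.4]
finger_gap: 0.0262
t 32.13 tcp [ 0.5338 -0.1508  0.307 ] R [-1.    -0.002 -0.003 -0.002  1.     0.002  0.003  0.002 -1.   ] F [-0.1 -0.1 -0.4] gap 0.0262
delta mm tool [-0.7 -1.8  9. ] scaled [-0.0009 -0.0022  0.0113]
dowel 0.195 [ 0.5349 -0.152 ] halfw 0.0185
dowel 0.205 [ 0.5344 -0.1519] halfw 0.0191
dowel 0.215 [ 0.5333 -0.1526] halfw 0.0191
dowel 0.225 [ 0.5352 -0.1523] halfw 0.0192
mouth [ 0.5361 -0.1529] 0.0274
```

View pics/d1.png

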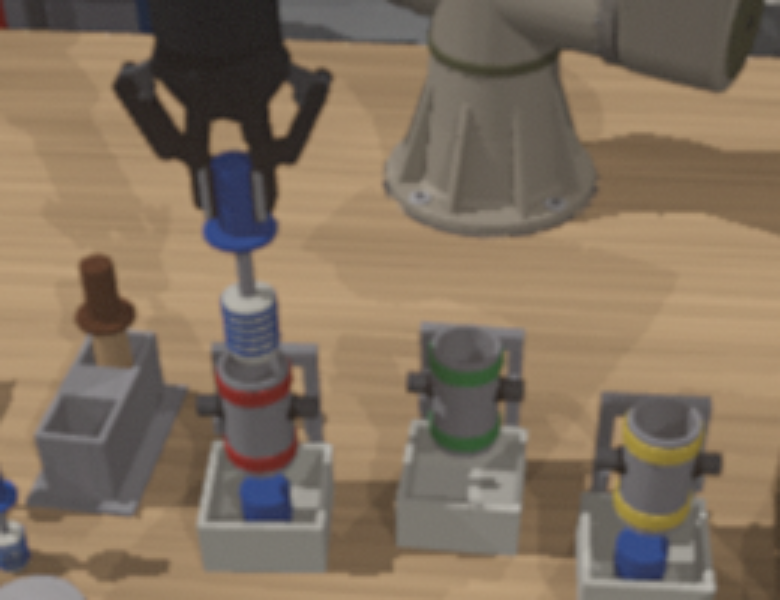

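```bash
python3 -m creep '{"hand":[10,10,10,10,10],"delta_pos":[[0,-0.001,0.005],[0,0,0.008],[0,0,0.008],[0,0,0.006],[0,0,0]],"turn":[0,0,0,0,0]}'
python3 -c "
from h import *
togo([.5345,-.1525,.198])
align((.5345,-.153),rb=.018,save='d2',z=(.18,.19,.205))"
```

```text
clock: 32.6
tcp_pos: [0.534, -0.1529, 0.2852]
orientation: [-0.001, -0.0, 1.0, 0.0]
wrist_force: [-0.5, -0.0, -0.9]
finger_gap: 0.0262
t 32.6 tcp [ 0.534  -0.1529  0.2852] R [-1.    -0.001 -0.002 -0.001  1.     0.001  0.002  0.001 -1.   ] F [-0.5 -0.  -0.9] gap 0.0262
delta mm tool [-0.7  0.3 87.2] scaled [-0.0009  0.0004  0.109 ]
dowel 0.18 [ 0.5346 -0.1541] halfw 0.0191
dowel 0.19 [ 0.5339 -0.155 ] halfw 0.0193
dowel 0.205 [ 0.5361 -0.1545] halfw 0.0194
mouth [ 0.536  -0.1529] 0.0273
```

View pics/d2.png

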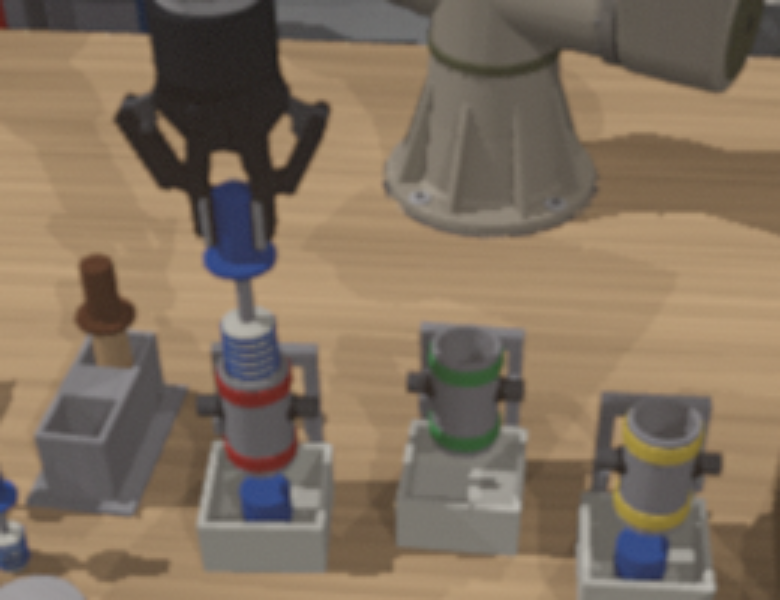

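```bash
python3 -m creep '{"hand":[10,10,10,10,10],"delta_pos":[[-0.0005,0.001,0.002],[0,0,0.01],[0,0,0.015],[0,0,0.015],[0,0,0.008]],"turn":[0,0,0,0,0]}'
python3 -m creep '{"hand":[10,10,10,10,10],"delta_pos":[[0,0,0.01],[0,0,0.015],[0,0,0.015],[0,0,0.01],[0,0,0.006]],"turn":[0,0,0,0,0]}'
python3 -m creep '{"hand":[10,10,10,10,10],"delta_pos":[[0,0,0.003],[0,0,0],[0,0,0],[0,0,0],[0,0,0]],"turn":[0,0,0,0,0]}'
python3 -c "
from h import *
togo([.5345,-.1525,.1985])
align((.5345,-.153),rb=.018,save='d3',z=(.18,))"
```

```text
clock: 33.07
tcp_pos: [0.5344, -0.1522, 0.245]
orientation: [-0.001, -0.0, 1.0, 0.0]
wrist_force: [-0.1, 0.1, -1.7]
finger_gap: 0.0265
clock: 33.48
tcp_pos: [0.5345, -0.1522, 0.2007]
orientation: [-0.001, -0.0, 1.0, 0.0]
wrist_force: [-0.8, 0.6, -1.4]
finger_gap: 0.0264
clock: 33.9
tcp_pos: [0.5353, -0.1525, 0.2001]
orientation: [0.001, -0.0, 1.0, -0.0]
wrist_force: [-0.5, 0.6, -1.3]
finger_gap: 0.0265
t 33.9 tcp [ 0.5353 -0.1525  0.2001] R [-1.    -0.001  0.001 -0.001  1.    -0.    -0.001 -0.    -1.   ] F [-0.5  0.6 -1.3] gap 0.0265
delta mm tool [0.8 0.  1.6] scaled [0.001 0.    0.002]
dowel 0.18 [ 0.5423 -0.1545] halfw 0.0241
mouth [ 0.5348 -0.1531] 0.0273
```

View pics/d3.png

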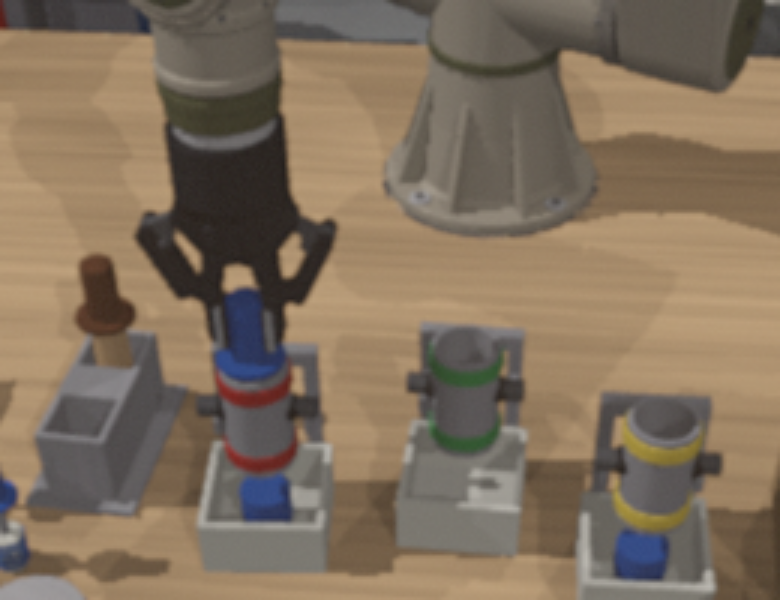

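```bash
python3 -m creep '{"hand":[10,10,10,10,10],"delta_pos":[[0,0,0.002],[0,0,0],[0,0,0],[0,0,0],[0,0,0]],"turn":[0,0,0,0,0]}'
python3 -m creep '{"hand":[10,10,10,10,10],"delta_pos":[[0,0,-0.015],[0,0,-0.025],[0,0,-0.027],[0,0,-0.025],[0,0,-0.015]],"turn":[0,0,0,0,0]}'
python3 -m creep '{"hand":[10,10,10,10,10],"delta_pos":[[0,0,-0.008],[0,0,-0.002],[0,0,0],[0,0,0],[0,0,0]],"turn":[0,0,0,0,0]}'
python3 -c "
from h import *
togo([.5345,-.1525,.1985])"
python3 -m creep '{"hand":[10,10,10,10,10],"delta_pos":[[0,0,0.015],[0,0,0.025],[0,0,0.027],[0,0,0.025],[0,0,0.015]],"turn":[0,0,0,0,0]}'
python3 -m creep '{"hand":[10,10,10,10,10],"delta_pos":[[0,0,0.008],[0,0,0.002],[0,0,0],[0,0,0],[0,0,0]],"turn":[0,0,0,0,0]}'
python3 -m creep '{"hand":[10,10,10,10,10],"delta_pos":[[0,0,0],[0,0,0],[0,0,-0.015],[0,0,-0.03],[0,0,-0.04]],"turn":[0,0,0,0,0]}'
python3 -m creep '{"hand":[10,10,10,10,10],"delta_pos":[[0,0,-0.04],[0,0,-0.03],[0,0,-0.018],[0,0,0],[0,0,0]],"turn":[0,0,0,0,0]}'
python3 - <<'E'
from h import *
togo([.4945,-.3095,.337])
toolpos((.407,-.3))
for n in('scene','top'):
    c=cam(n,n+'8.png')
    for t,z in (('well_a',.005),('caddy',0)):
        for r in env.pinpoint(n,t)[:3]:
            l=r['location'];print(n,t,round(r['score'],2),np.round(l),np.round(ray_z(c,l[0],l[1],z),4))
c=cam('scene');cv2.imwrite('pics/e1.png',cv2.resize(c['pixels'][80:280,100:360,::-1],None,fx=3,fy=3))
E
```

```text
clock: 34.37
tcp_pos: [0.5349, -0.1523, 0.1979]
orientation: [-0.0, -0.0, 1.0, 0.0]
wrist_force: [0.8, 0.4, -1.2]
finger_gap: 0.0262
clock: 34.78
tcp_pos: [0.5355, -0.1526, 0.2859]
orientation: [0.001, -0.0, 1.0, -0.0]
wrist_force: [1.0, -0.1, -0.7]
finger_gap: 0.0259
clock: 35.2
tcp_pos: [0.5344, -0.1522, 0.2902]
orientation: [-0.001, -0.0, 1.0, 0.0]
wrist_force: [-0.5, 0.8, -2.5]
finger_gap: 0.0265
t 35.2 tcp [ 0.5344 -0.1522  0.2902] R [-1.    -0.001 -0.002 -0.001  1.     0.001  0.002  0.001 -1.   ] F [-0.5  0.8 -2.5] gap 0.0265
delta mm tool [-0.2 -0.4 91.7] scaled [-0.0003 -0.0005  0.1147]
clock: 35.62
tcp_pos: [0.5334, -0.1517, 0.2026]
orientation: [-0.002, -0.0, 1.0, 0.001]
wrist_force: [-0.4, 0.0, -1.7]
finger_gap: 0.0265
clock: 36.03
tcp_pos: [0.5354, -0.1526, 0.1986]
orientation: [0.001, -0.0, 1.0, -0.0]
wrist_force: [0.3, -0.1, -1.6]
finger_gap: 0.026
clock: 36.45
tcp_pos: [0.5336, -0.1519, 0.2645]
orientation: [-0.002, -0.0, 1.0, 0.001]
wrist_force: [0.5, -0.6, -0.7]
finger_gap: 0.0266
clock: 36.87
tcp_pos: [0.5354, -0.1526, 0.3368]
orientation: [0.001, -0.0, 1.0, -0.0]
wrist_force: [0.5, 0.3, -2.2]
finger_gap: 0.0262
t 36.87 tcp [ 0.5354 -0.1526  0.3368] R [-1.    -0.001  0.002 -0.001  1.    -0.001 -0.002 -0.001 -1.   ] F [ 0.5  0.3 -2.2] gap 0.0262
delta mm tool [ 4.100e+01 -1.569e+02 -1.000e-01] scaled [ 5.130e-02 -1.961e-01 -1.000e-04]
top 192 [ 0.4069 -0.2985] 0.0142 z 0.1588
scene 109 [ 0.4091 -0.3017] 0.0145 z 0.1607
scene well_a 0.62 [236. 213.] [ 0.4803 -0.3052  0.005 ]
scene well_a 0.58 [215. 220.] [ 0.3999 -0.3054  0.005 ]
scene caddy 0.85 [228. 220.] [ 0.4416 -0.2971  0.    ]
top well_a 0.82 [330. 441.] [ 0.4071 -0.2963  0.005 ]
top well_a 0.8 [287. 444.] [ 0.4976 -0.3073  0.005 ]
top caddy 0.86 [310. 443.] [ 0.4493 -0.3045  0.    ]
```

View pics/e1.png

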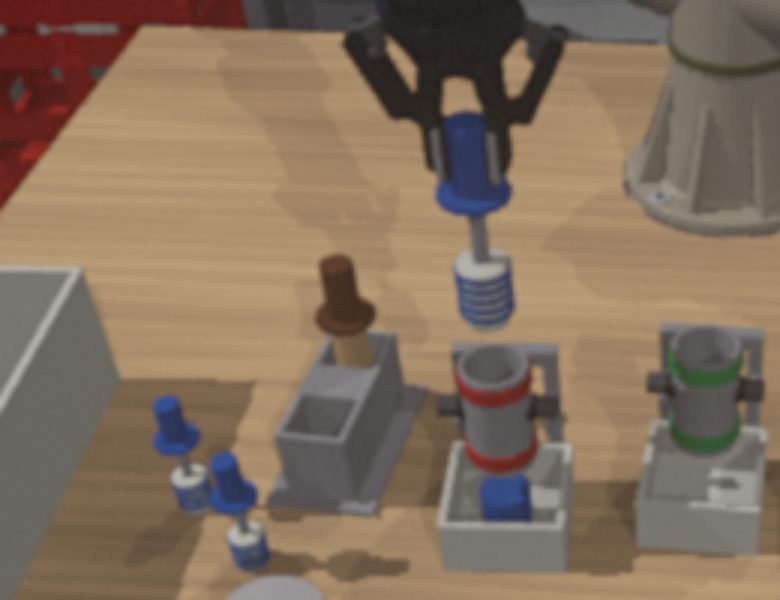

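View pics/top8.png

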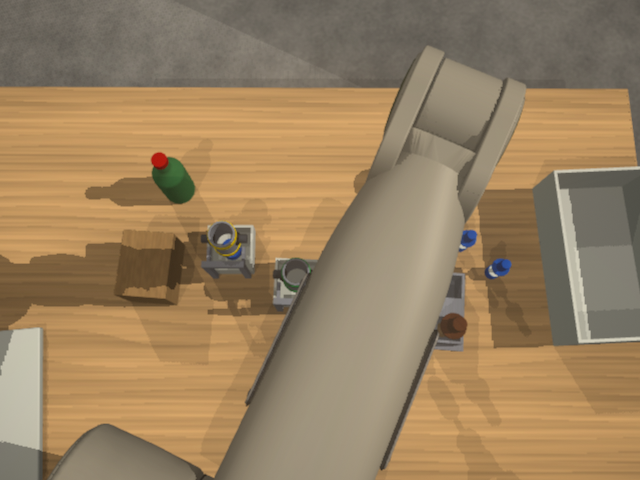

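The caddy hasn't moved (pusher still at the same place, brush well at crop [415,322]). I'm bringing the brush back.

```bash
python3 -m creep '{"hand":[10,10,10,10,10],"delta_pos":[[0.007,-0.025,0],[0.012,-0.048,0],[0.012,-0.048,0],[0.012,-0.048,0],[0.007,-0.027,0]],"turn":[0,0,0,0,0]}'
python3 -m creep '{"hand":[10,10,10,10,10],"delta_pos":[[0,0,0],[0,0,0.02],[0,0,0.04],[0,0,0.04],[0,0,0.02]],"turn":[0,0,0,0,0]}'
python3 -m creep '{"hand":[10,10,10,10,10],"delta_pos":[[0,0,0],[0,0,0],[0,0,0],[0,0,0],[0,0,0]],"turn":[0,0,0,0,0]}'
python3 - <<'E'
from h import *
togo([.4942,-.3095,.1315])
toolpos((.407,-.3))
c=cam('scene');cv2.imwrite('pics/e2.png',cv2.resize(c['pixels'][80:280,100:360,::-1],None,fx=3,fy=3))
E
```

```text
clock: 37.73
tcp_pos: [0.494, -0.3126, 0.3358]
orientation: [-0.0, 0.001, 1.0, -0.001]
wrist_force: [-0.6, 0.1, -1.6]
finger_gap: 0.0267
clock: 38.15
tcp_pos: [0.4939, -0.3077, 0.2364]
orientation: [-0.002, -0.0, 1.0, 0.002]
wrist_force: [-0.4, -0.2, -2.2]
finger_gap: 0.0263
clock: 38.57
tcp_pos: [0.4959, -0.3097, 0.2421]
orientation: [0.001, -0.0, 1.0, -0.001]
wrist_force: [-0.1, -1.5, -1.1]
finger_gap: 0.0261
t 38.57 tcp [ 0.4959 -0.3097  0.2421] R [-1.    -0.001  0.003 -0.001  1.    -0.002 -0.003 -0.002 -1.   ] F [-0.1 -1.5 -1.1] gap 0.0261
delta mm tool [  2.    0.4 110.6] scaled [0.0024 0.0005 0.1383]
top none
scene 111 [ 0.4072 -0.3008] 0.0151 z 0.1611
```

View pics/e2.png

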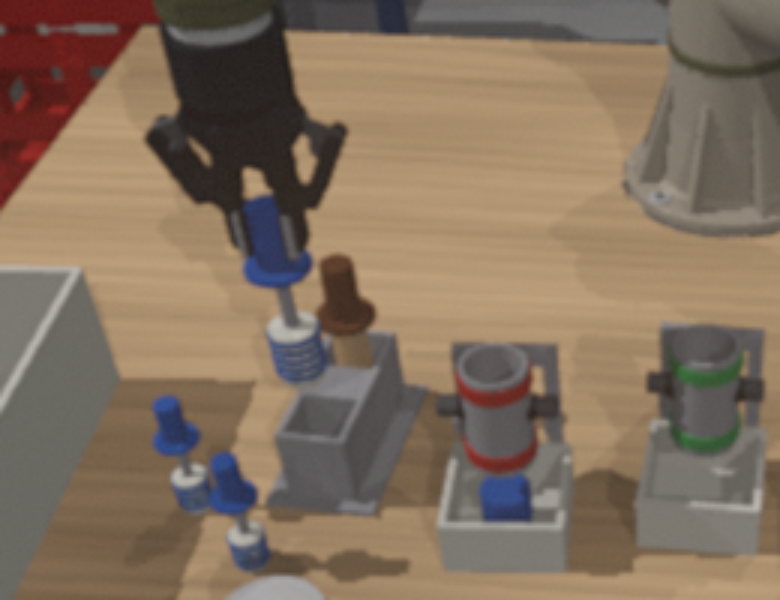

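```bash
python3 -m creep '{"hand":[10,10,10,10,10],"delta_pos":[[0.0005,0,0.02],[0,0,0.03],[0,0,0.03],[0,0,0.025],[0,0,0.015]],"turn":[0,0,0,0,0]}'
python3 -m creep '{"hand":[10,10,10,10,10],"delta_pos":[[0,0,0.01],[0,0,0.002],[0,0,0],[0,0,0],[0,0,0]],"turn":[0,0,0,0,0]}'
python3 -c "from h import *; togo([.4942,-.3095,.1311])"
```

```text
clock: 39.13
tcp_pos: [0.4937, -0.3085, 0.1421]
orientation: [-0.001, -0.0, 1.0, 0.001]
wrist_force: [0.0, 0.4, -1.9]
finger_gap: 0.026
clock: 39.55
tcp_pos: [0.4951, -0.3096, 0.1358]
orientation: [0.001, -0.0, 1.0, -0.001]
wrist_force: [0.1, -0.2, -1.3]
finger_gap: 0.0262
t 39.55 tcp [ 0.4951 -0.3096  0.1358] R [-1.    -0.001  0.001 -0.001  1.    -0.001 -0.001 -0.001 -1.   ] F [ 0.1 -0.2 -1.3] gap 0.0262
delta mm tool [0.9 0.1 4.7] scaled [0.0011 0.0002 0.0059]
```

```bash
python3 -m creep '{"hand":[10,10,10,10,10],"delta_pos":[[0,0,0.003],[0,0,0.001],[0,0,0],[0,0,0],[0,0,0]],"turn":[0,0,0,0,0]}'
python3 -m creep '{"hand":[10,10,10,10,10],"delta_pos":[[0,0,0.001],[0,0,0],[0,0,0],[0,0,0],[0,0,0]],"turn":[0,0,0,0,0]}'
```

```text
clock: 39.97
tcp_pos: [0.4948, -0.3092, 0.1316]
orientation: [0.0, -0.0, 1.0, -0.0]
wrist_force: [-0.1, -0.4, -1.7]
finger_gap: 0.0264
clock: 40.38
tcp_pos: [0.4949, -0.3093, 0.131]
orientation: [0.0, -0.0, 1.0, -0.0]
wrist_force: [0.1, 0.1, 2.7]
finger_gap: 0.0266
```

Contact with the floor (+2.7 N). Releasing.

```bash
python3 -m creep '{"hand":[40,85,85,85,85],"delta_pos":[[0,0,0],[0,0,0],[0,0,0],[0,0,0],[0,0,0]],"turn":[0,0,0,0,0]}'
python3 -m creep '{"hand":[85,85,85,85,85],"delta_pos":[[0,0,0],[0,0,-0.02],[0,0,-0.04],[0,0,-0.04],[0,0,-0.04]],"turn":[0,0,0,0,0]}'
python3 -m creep '{"hand":[85,85,85,85,85],"delta_pos":[[0,0,-0.02],[0.02,0.04,0],[0.02,0.04,0],[0.02,0.04,0],[0.02,0.04,0]],"turn":[0,0,0,0,0]}'
python3 -m creep '{"hand":[85,85,85,85,85],"delta_pos":[[0,0.04,0],[0,0.045,0],[0,0.045,0],[0,0.03,0],[0,0,0]],"turn":[0,0,0,0,0]}'
python3 - <<'E'
from h import *
st();toolpos((.407,-.3));toolpos((.494,-.309))
c=cam('top','top9.png');c=cam('scene');cv2.imwrite('pics/f1.png',cv2.resize(c['pixels'][80:330,120:420,::-1],None,fx=2.4,fy=2.4))
E
```

```text
clock: 40.8
tcp_pos: [0.4945, -0.3091, 0.1305]
orientation: [-0.0, -0.0, 1.0, 0.0]
wrist_force: [-0.2, 0.5, 0.7]
finger_gap: 0.0843
clock: 41.22
tcp_pos: [0.4942, -0.3089, 0.2435]
orientation: [-0.0, -0.0, 1.0, 0.0]
wrist_force: [0.2, -0.3, 0.2]
finger_gap: 0.0846
clock: 41.63
tcp_pos: [0.4297, -0.1801, 0.2586]
orientation: [0.0, 0.0, 1.0, 0.0]
wrist_force: [0.6, 0.3, 0.1]
finger_gap: 0.0853
clock: 42.05
tcp_pos: [0.4296, -0.0495, 0.259]
orientation: [0.0, -0.003, 1.0, 0.001]
wrist_force: [-0.3, 0.5, 0.4]
finger_gap: 0.0851
t 42.05 tcp [ 0.4296 -0.0495  0.259 ] R [-1.    -0.005  0.    -0.005  1.     0.001 -0.     0.001 -1.   ] F [-0.3  0.5  0.4] gap 0.0851
top 196 [ 0.4074 -0.2985] 0.0143 z 0.1588
scene 109 [ 0.4085 -0.3015] 0.0141 z 0.1618
top 185 [ 0.4935 -0.3077] 0.0146 z 0.159
scene 125 [ 0.4937 -0.3112] 0.0157 z 0.1615
```

View pics/f1.png

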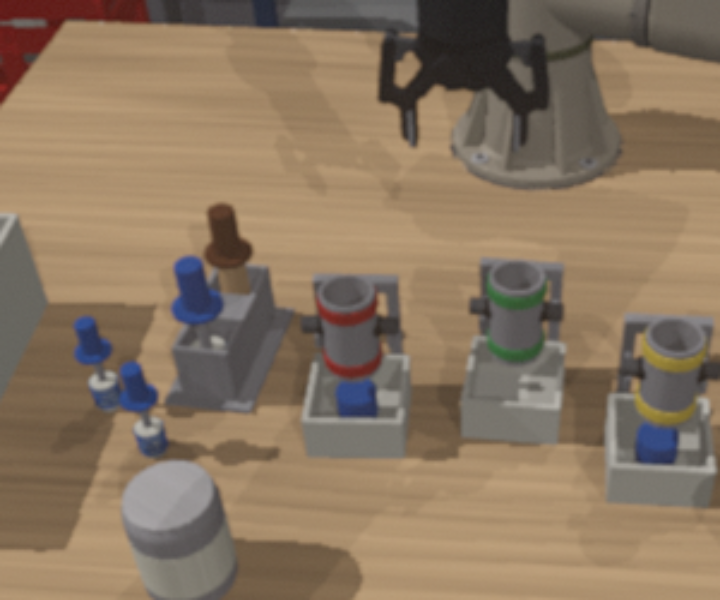

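View pics/top9.png

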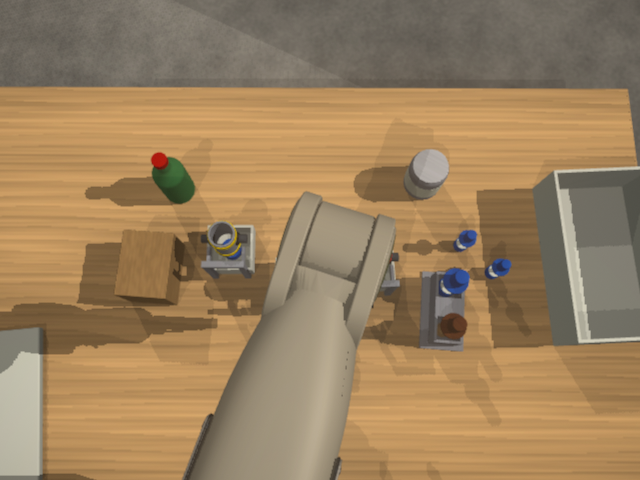

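Both tools stand in the caddy, both bungs are in their tubs, and the carton, bottle and tin haven't moved. Handing in.

```bash
python3 -c "
from workcell import env
env.hand_in()"
```

```text
the job is handed in; nothing more can be done
```

I handed the job in at about 42 s of the 210 s allowed.

- **Bungs:** only the red and yellow tubes had one; the green tube was empty. I pushed both out with the pusher, and each lies in its tub in the last pictures. The pusher then went back into its original well.
- **Scrubbing:** I brushed green, yellow, red in that order, each down, up and down again. On each down stroke the tip went about 7 mm past the lower end. On the way up I stopped with the tip about 4 mm inside the mouth. The brush then went back into its own well.
- **Last checks:** both tools stand upright at their starting positions. The caddy, carton, bottle and tin look unmoved, and the gripper is clear of everything. At my readings, wrist forces stayed within about 6 N.
- **Disagreement:** the two cameras differed by 2–3 mm sideways. I settled this by comparing tool and tube in the same scene picture, and saw no side load from the tubes.

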